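# Line up terminal blocks in a fence tray and dock the tray

### The arm

A 6-joint arm with a two-finger parallel gripper is mounted at the origin on a cart in front of the work surface, level with it; the furniture and walls round the work are solid. World frame = base frame: x ahead of the robot, y to its left, z up, the work surface at z = 0. Lengths are in m, angles in rad, forces in N, time in s.
With the tool pointing down it reaches from about 0.25 to 0.775 m from the base axis. Payload 4 kg.
Tool frame: the origin (TCP) lies at the centre of the arm's flange, where the gripper is bolted on; the fingertips stand ahead of it and the grasp point (between the pads) lies 180 mm ahead of it (robot.tcp_to_tips is the z of the fingertips in the tool frame, in m); z points along the fingers, y is the direction in which the jaws open and shut (so a half turn about z gives the same grasp; the last joint's range is limited). The gripper opens to 94 mm and grips with 3 to 60 N. Pads are 16 mm wide; open, the fingers measure 119 mm over their backs; the gripper's body (75 mm by 177 mm) begins 78 mm behind the grasp point.
Start: joints at [-1.226, 0.087, 1.371, -0, 1.684, -0.103], TCP at [0.238, -0.496, 0.405] pointing down, gripper open.
Joint ranges: [-3.1, 3.1], [-0.76, 2.03], [0.27, 2.55], [-1.08, 4.22], [0.17, 2.65], [-2.57, 2.57]. Speed limits (rad/s): [2.79, 2.79, 3.14, 3.14, 3.14, 3.14].

### API

Orientations are given as [roll, pitch, yaw] about the fixed x, y, z axes, in that order (R = Rz(yaw) Ry(pitch) Rx(roll)).
In Python, from bench import robot gives the robot as it stands.
- The arm moves only by the tool move_arm, never from a script. Its argument "increments" is a list that holds one entry, the list of rows, each a list of 7 numbers: the opening, from 0 (shut) to 1 (fully open), then the shift along the tool's x, y, z as a fraction of full scale, then the turn, a rotation vector about the tool's x, y, z as a fraction of full scale. In form: [[[jaw, dx, dy, dz, rx, ry, rz], ...]]. A call has 1 to 8 rows; each row is the pose to reach, as a shift and turn from the pose commanded when the call began, along the tool's axes at that moment; what a row does not reach only later rows make up. Full scale, the value 1, is 0.1 m for a shift and pi/2 rad for a turn. A row lasts 1/12 s, in which the tool goes at most 41.7 mm and 7.16 degrees, less where a joint would pass 70% of its speed; a pose out of reach is approached as far as the arm can. A call with a number of a shift or a turn outside -1 to 1 is refused whole. A call with a gripper value outside its range is refused whole. The fingers move at their own pace and stop on an object; the grip force is fixed at half the most. Time passes only in rows, so rows that repeat a pose let the fingers close. It gives the time, the measured TCP pose, the force and the opening at its end, in the units of the state.
- robot.get_obs(): the state, without advancing time (a new reading comes with each control period).
- robot.snapshot(name): name is "scene" or "top" or "wrist"; returns (picture, depth): 480x640x3 uint8, red, green, blue; 480x640 float32, m along the optical axis (not along the pixel's ray), 0 where there is no reading.
- robot.camera_params(name): a dict with "mtx" (3x3 intrinsics, pixels), "R" (3x3) and "t" (3): a world point X has camera coordinates R X + t. Camera axes: x right, y down, z forward; pixel columns grow to the right and rows downward; lengths in m; the calibration is good to about 2 mm. A picture is of the moment at which its call begins: read the wrist's pose just before it. camera_params takes no time and is no camera call; for the wrist camera it gives the pose at the moment of the call.
- robot.close_job(): hands the job in, once; it reports no verdict.
The state is a dict: "time": time; "joint_positions": joint angles; "qvel": joint speeds; "joint_torque": joint torques, N m; "tool_pos": TCP position; "ee_rot": TCP orientation; "wrist_force": force on the tool from outside, world axes, zero at the start; "wrist_torque": the same for the moment, N m; "width": finger opening in m.
Only numpy, scipy, OpenCV 4.12 (cv2) and the standard library are available. Lean on these libraries where they do the work, as an engineer would, in place of code of your own. Each camera call takes 0.05 s, during which the arm holds its last target.

### The job

Get the tray of green terminal blocks ready for assembly: lift it by its black handle and tip it, handle end up, until all four blocks have slid into one straight row flat along its front fence. Then dock it in the dark steel nest: front lip under the two clips, pushed in against the sprung bar, and the back lowered inside the rear ridge, so that the bar holds it there, flat and fully home, with the row still along the fence. Let go, and leave the things around it alone.

Things in the scene. Friction and masses are not known exactly. Their poses are not given: they have to be found in the camera images.
- tray_handle (a point): Grip point of the loose grey tray (0.3 kg, weight varies): middle of its flat black handle tab, 10 mm thick in x, 60 wide in y, from 30 mm below to 20 above this point, 46 mm above the tray's underside. Tray axes: x from front fence to handle (the back), y along the fence, z up. No other part of the tray comes higher than 28 mm below this point.
- tray_fence (a point): Tray axes; middle of the inner face of the front fence, at floor level: 100 mm in front of (-x) and 42 mm below the handle point. Floor runs 100 mm back from here and 82 mm to each side; walls 5 mm thick, 14 high. Blocks slide at 22 to 31 degrees of tip; one hanging askew wants up to 45 and a quick shake along the fence. In the row a block's centre is 6.5 mm behind this face.
- tray_lip (a point): Tray axes; middle of the lower front edge of the tray's lip, which is the 4 mm thick floor plate running on 18 mm in front of the fence, 174 mm wide. 123 mm in front of and 46 mm below the handle point; level with the tray's underside, 128 mm from its rear edge.
- nest: Fixed dark steel nest; origin at the centre of its underside, x from the clips (front) to the rear ridge, z up. The tray rests on its plate, 8 mm up, axes parallel. Side guides 89.5 mm to each side in y, flared above 16 mm, 24 mm high: 2.5 mm play each side. The seated tray's handle point stands at x 50, y 0, z 54 mm.
- pusher_face (a point): Nest axes; middle of the face of the sprung aluminium pusher bar that the lip's edge meets, 4 mm above the plate; at rest 69 mm in front of (-x) the nest's origin. Pushed to -x it gives up to 10 mm: 2.8 N at first, 0.7 N more per mm. Two steel clips (33 to 63 mm to each side) overhang it and 3 mm of plate, underside 8 mm above the plate, top 12 mm: the lip goes below them.
- nest_ridge (a point): Nest axes; foot of the rear ridge's upright face, middle, on the plate: 55 mm behind the nest's origin. The ridge is 6 mm high above the plate. From here to the resting pusher is 124 mm, 4 mm less than the tray: with the handle end up 6 to 18 degrees the lip must push the bar in by 5.5 to 9 mm before the rear edge drops in front of the ridge; let go, the bar presses the tray against it.
- block1_c (a point): green six-way terminal block no. 1 of the four alike (13 x 32 x 15 mm high, about 18 g), lying upright on the tray floor. The point is its centre, half-way up; its y axis runs along its 32 mm length, its z axis up.
- block2_c (a point): green six-way terminal block no. 2 of the four alike (13 x 32 x 15 mm high, about 18 g), lying upright on the tray floor. The point is its centre, half-way up; its y axis runs along its 32 mm length, its z axis up.
- block3_c (a point): green six-way terminal block no. 3 of the four alike (13 x 32 x 15 mm high, about 18 g), lying upright on the tray floor. The point is its centre, half-way up; its y axis runs along its 32 mm length, its z axis up.
- block4_c (a point): green six-way terminal block no. 4 of the four alike (13 x 32 x 15 mm high, about 18 g), lying upright on the tray floor. The point is its centre, half-way up; its y axis runs along its 32 mm length, its z axis up.
- beaker_c (a point): centre of a small clear beaker standing behind the work, 57 mm across, 66 mm high; leave it alone
- amber_vial_c (a point): centre of an amber vial with a white cap, 22 mm across, 55 mm high, standing behind the work; leave it alone
- driver_c (a point): centre of a small red-handled screwdriver, 128 mm long, lying behind the nest; leave it alone
Not all that is in view belongs to the job. There is more than one size of the part that bears tray_handle; the job needs the smaller.

How it is judged:
On the way:
1. the tray is tipped, handle end up, by more than 15 degrees with all four blocks in one row along its front fence (angle between tray_handle's own z axis and vertical above 0.26 rad and x of block1_c in the frame of tray_handle between -0.099 and -0.0905 m and z of each of block1_c, block2_c, block3_c, block4_c in the frame of tray_handle below -0.031 m and angle between the y axis of each of block1_c, block2_c, block3_c, block4_c and the y axis of tray_handle, either way round below 0.15 rad and x of block2_c in the frame of tray_handle between -0.099 and -0.0905 m and x of block3_c in the frame of tray_handle between -0.099 and -0.0905 m and x of block4_c in the frame of tray_handle between -0.099 and -0.0905 m), for 0.2 s.
At the end, for the whole second after the job is handed in: Tray home in the nest: handle point within 3.5 mm along and 4.5 mm across, 2 mm in height, square to 2.5 and level to 2 degrees. Each of the four blocks on the tray floor, at most 3 mm off the front fence and parallel to it to 8.5 degrees. Everything else where it stood (x of tray_handle in the frame of nest between 0.0465 and 0.0535 m and y of tray_handle in the frame of nest between -0.0045 and 0.0045 m and z of tray_handle in the frame of nest between 0.0515 and 0.056 m and angle between the x axis of tray_handle and the x axis of nest, either way round below 0.045 rad and angle between tray_handle's own z axis and vertical below 0.035 rad and x of block1_c in the frame of tray_handle between -0.099 and -0.0905 m and z of each of block1_c, block2_c, block3_c, block4_c in the frame of tray_handle below -0.031 m and angle between the y axis of each of block1_c, block2_c, block3_c, block4_c and the y axis of tray_handle, either way round below 0.15 rad and x of block2_c in the frame of tray_handle between -0.099 and -0.0905 m and x of block3_c in the frame of tray_handle between -0.099 and -0.0905 m and x of block4_c in the frame of tray_handle between -0.099 and -0.0905 m); the robot touches nothing.
It fails at once if the beaker, the amber vial or the screwdriver is moved by more than 15 mm (distance of any of beaker_c, amber_vial_c, driver_c from where it was at the start of the episode above 0.015 m).
It also fails if it takes over 58 s, if anything falls off the work surface, if the arm or the gripper's body presses on something with over 40 N, if the wrist force passes 120 N, or if a joint passes its speed limit or range.

## Working session

There is one attempt and no reset: what is moved stays moved. The work goes in short steps, Python scripts to look and compute and a tool call to move; the robot and the scene stay as the last step left them, time stands still between calls to the robot, and variables do not carry over. Pictures are saved under pics/ and viewed, and the job is handed in when it is done.

Besides the shell and the picture viewer there is one more tool, called after "Call:" as name([rows], argument=value, ...), one row to a line, values as JSON. move_arm: Moves the arm, as the interface text tells. Its arguments: {"type":"object","properties":{"increments":{"type":"array","items":{"type":"array","items":{"type":"array","items":{"type":"number","minimum":-1,"maximum":1}}}}},"required":["increments"]}

```bash
ls; mkdir -p pics; python3 - <<'E'
from bench import robot
import cv2, numpy as np
print(robot.get_obs(), robot.tcp_to_tips)
for n in ("scene","top","wrist"):
    p=robot.camera_params(n); print(n,np.round(p["mtx"],1).tolist(),np.round(p["R"],4).tolist(),np.round(p["t"],4).tolist())
    im,d=robot.snapshot(n); cv2.imwrite(f"pics/{n}0.png",im[:,:,::-1]); np.save(f"pics/{n}0_d.npy",d)
    print(d.min(),d.max(),(d==0).mean())
E
```

```text
pics
{'time': 0.0, 'joint_positions': array([-1.22612328e+00,  8.79470228e-02,  1.37221158e+00, -3.86829631e-05,
        1.68359090e+00, -1.03112138e-01]), 'qvel': array([ 1.11619893e-03,  1.39580767e-03,  1.37300662e-03,  4.71110607e-04,
       -2.74457092e-05, -9.12183630e-04]), 'joint_torque': array([-6.09032140e-04, -3.40177524e+01, -3.02426398e+01,  7.18090148e-02,
        3.32228048e-02, -1.90115384e-04]), 'tool_pos': array([ 0.23808192, -0.49568112,  0.40352972]), 'ee_rot': array([-3.13944330e+00, -1.83761217e-04,  4.47780671e-01]), 'wrist_force': array([-0.37301248,  0.00864721,  0.85777647]), 'wrist_torque': array([-0.00223693, -0.02145633,  0.02605595]), 'width': 0.09390506733799601} 0.1992
scene [[563.8, 0.0, 310.5], [0.0, 563.8, 246.1], [0.0, 0.0, 1.0]] [[-0.904, -0.4275, -0.0066], [-0.321, 0.6887, -0.6501], [0.2824, -0.5856, -0.7598]] [0.6193, -0.0038, 1.2362]
0.0 2.8418589 0.004189453125
top [[443.9, 0.0, 320.3], [0.0, 443.9, 240.3], [0.0, 0.0, 1.0]] [[0.0184, -0.9996, 0.0219], [-0.9821, -0.0222, -0.1869], [0.1873, -0.018, -0.9821]] [0.2829, 0.5609, 0.9385]
0.0 1.9291002 0.004059244791666666
wrist [[344.7, 0.0, 317.9], [0.0, 344.7, 241.3], [0.0, 0.0, 1.0]] [[0.4325, -0.9016, -0.0016], [-0.8757, -0.4205, 0.2374], [-0.2147, -0.1013, -0.9714]] [-0.5485, -0.0239, 0.3901]
0.0 1.3508701 0.006344401041666667
```

View pics/top0.png

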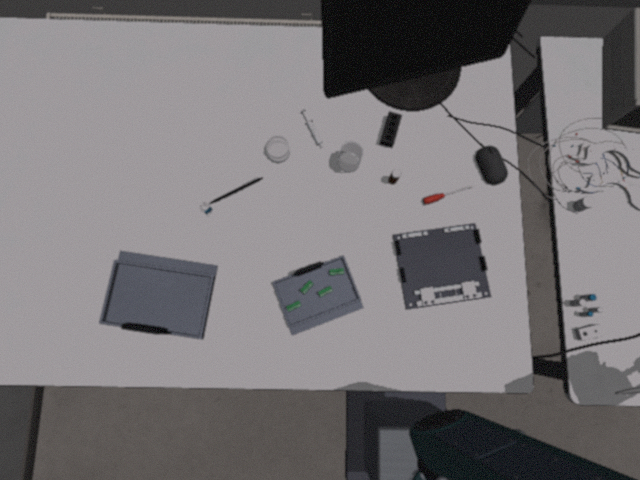

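View pics/scene0.png

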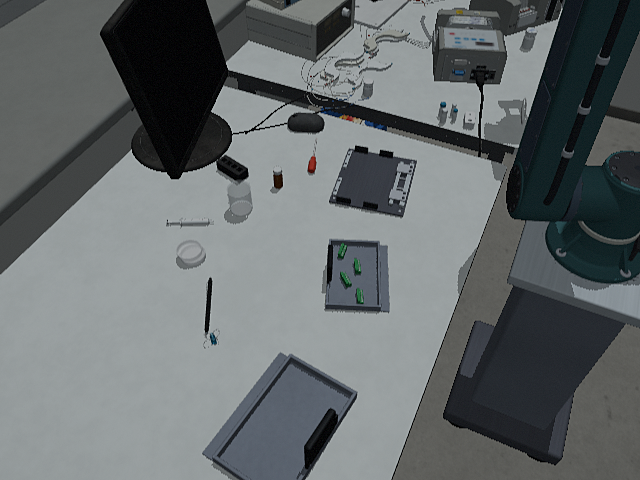

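View pics/wrist0.png

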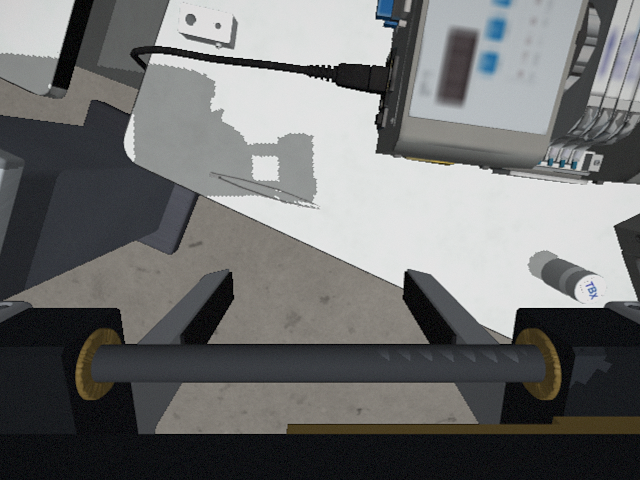

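The top view shows two trays. One is large and empty at (157,298). The other is smaller, at (318,294), and holds four green blocks at (337,271), (306,287), (325,291) and (292,305). The small one fits "the smaller, with the green blocks". Its handle is at (308,268), on the far side. The nest is at (442,265) with its pusher and clips on the near side at (447,293), and the screwdriver is at (440,197). I'll confirm this in a crop and get rough coordinates.

```bash
cat > h.py <<'E'
import numpy as np, cv2
from bench import robot
from scipy.spatial.transform import Rotation as Rn
def cast(p,uv,z):
    uv=np.atleast_2d(uv).astype(float)
    d=np.c_[uv,np.ones(len(uv))]@np.linalg.inv(p["mtx"]).T@p["R"]
    c=-p["R"].T@p["t"]; s=(z-c[2])/d[:,2]
    return c+d*s[:,None]
def proj(p,X):
    X=np.atleast_2d(X); c=X@p["R"].T+p["t"]; q=c@p["mtx"].T; return q[:,:2]/q[:,2:]
def cloud(p,d):
    v,u=np.mgrid[:480,:640]; r=np.stack([u,v,np.ones_like(u)],-1)@np.linalg.inv(p["mtx"]).T*d[...,None]
    return (r-p["t"])@p["R"]
def tri(ps,uvs):
    A=[];b=[]
    for p,uv in zip(ps,uvs):
        dd=p["R"].T@np.linalg.inv(p["mtx"])@np.array([*uv,1.]); dd/=np.linalg.norm(dd)
        c=-p["R"].T@p["t"]; P=np.eye(3)-np.outer(dd,dd); A.append(P);b.append(P@c)
    return np.linalg.solve(sum(A),sum(b))
E
python3 - <<'E'
from h import *
p=robot.camera_params("top"); im=cv2.imread("pics/top0.png"); d=np.load("pics/top0_d.npy")
C=cloud(p,d)
for n,uv in dict(handle=(308,268),nestplate=(442,262),tab_table=(250,240),bl=(325,291),driver=(433,198),beaker=(346,157),vial=(390,178),pusher=(447,293),n1=(394,235),n2=(478,225),n3=(405,307),n4=(491,297),t1=(272,282),t2=(345,257),t3=(292,334),t4=(362,306)).items(): print(n,np.round(C[uv[1],uv[0]],3), np.round(cast(p,uv,0)[0],3))
c=cv2.resize(im[215:345,260:500],None,fx=3.3,fy=3.3,interpolation=cv2.INTER_CUBIC); cv2.imwrite("pics/crop1.png",c)
E
```

```text
handle [0.491 0.32  0.064] [0.499 0.321 0.   ]
nestplate [0.519 0.01  0.006] [0.519 0.009 0.   ]
tab_table [0.561 0.457 0.002] [0.562 0.457 0.   ]
bl [0.446 0.281 0.014] [0.447 0.28  0.   ]
driver [0.668 0.031 0.019] [0.674 0.025 0.   ]
beaker [0.771 0.235 0.003] [0.772 0.235 0.   ]
vial [0.713 0.133 0.025] [0.721 0.128 0.   ]
pusher [0.447 0.001 0.005] [ 0.448 -0.001  0.   ]
n1 [0.579 0.122 0.01 ] [0.581 0.12  0.   ]
n2 [ 0.61  -0.081 -0.002] [ 0.61 -0.08  0.  ]
n3 [ 0.414  0.097 -0.   ] [0.414 0.097 0.   ]
n4 [ 0.44  -0.102  0.001] [ 0.44  -0.102  0.   ]
t1 [0.463 0.401 0.015] [0.465 0.402 0.   ]
t2 [ 0.526  0.235 -0.001] [0.526 0.235 0.   ]
t3 [0.349 0.353 0.001] [0.349 0.353 0.   ]
t4 [0.414 0.196 0.003] [0.414 0.195 0.   ]
```

View pics/crop1.png

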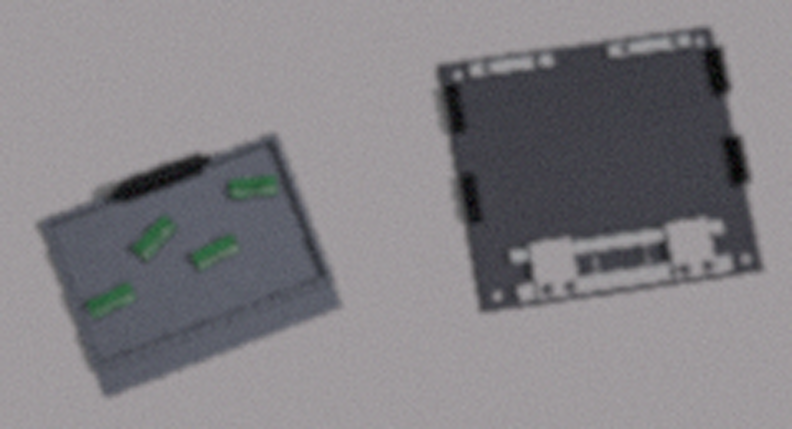

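Crop: the small tray has four blocks and a black handle on the far (back) edge, with the lip at the lower right. The nest has its clips and pusher on the near side. Next I'll work out wrist-camera viewing poses.

```bash
cat >> h.py <<'E'
def tool():
    o=robot.get_obs(); return np.array(o["tool_pos"]),Rn.from_euler("xyz",o["ee_rot"]).as_matrix(),o
def inc(pos,R):
    t,Rt,o=tool(); s=Rt.T@(np.array(pos)-t)/0.1; r=Rn.from_matrix(Rt.T@R).as_rotvec()/(np.pi/2)
    return np.round(s,3),np.round(r,3)
def down(psi): return Rn.from_euler("xyz",[np.pi,0,np.deg2rad(psi)]).as_matrix()
E
python3 - <<'E'
from h import *
t,R,o=tool(); p=robot.camera_params("wrist")
c=-p["R"].T@p["t"]; print("cam in tool",R.T@(c-t), "axes in tool\n",np.round(p["R"]@R,4))
for nm,psi,ctr in (("nest",97.4,(.51,.005,0)),("tray",110.7,(.44,.295,.0))):
    Rt=down(psi); off=R.T@(c-t); ax=Rt@(p["R"]@R).T[:,2]
    h=0.30
    cam=np.array(ctr)-ax*(h/-ax[2]); tt=cam-Rt@off; print(nm,np.round(cam,3),"tcp",np.round(tt,3),inc(tt,Rt))
E
```

```text
cam in tool [ 0.06910883 -0.00069183  0.01985992] axes in tool
 [[-6.000e-04  1.000e+00 -4.000e-04]
 [-9.714e-01 -6.000e-04 -2.376e-01]
 [-2.376e-01  3.000e-04  9.714e-01]]
nest [0.5   0.078 0.3  ] tcp [0.51  0.009 0.32 ] (array([ 4.638, -3.373,  0.846]), array([-0.001, -0.001, -0.797]))
tray [0.414 0.364 0.3  ] tcp [0.439 0.299 0.32 ] (array([ 5.253, -6.293,  0.851]), array([-0.001, -0.001, -0.945]))
```

Call:
move_arm([
  [[1,0.3,-0.3,0.05,0,0,-0.08],[1,0.6,-0.6,0.1,0,0,-0.16],[1,1,-1,0.15,0,0,-0.24],[1,1,-1,0.15,0,0,-0.32],[1,1,-1,0.15,0,0,-0.4]],
])

```text
time: 0.57
tool_pos: [0.2858, -0.359, 0.3892]
ee_rot: [-3.141, -0.002, 1.083]
wrist_force: [0.5, -0.9, 0.3]
width: 0.0946
```

```bash
python3 - <<'E'
from h import *
print(inc([.51,-.09,.38],down(97.4)),tool()[0])
E
```

```text
(array([3.426, 0.72 , 0.098]), array([-0.   , -0.001, -0.393])) [ 0.28584332 -0.35898087  0.3891952 ]
```

Call:
move_arm([
  [[1,0.35,0.1,0.05,0,0,-0.08],[1,0.7,0.2,0.1,0,0,-0.16],[1,1,0.25,0.1,0,0,-0.24],[1,1,0.25,0.1,0,0,-0.32],[1,1,0.25,0.1,0,0,-0.393]],
])

```text
time: 0.98
tool_pos: [0.3556, -0.2849, 0.3792]
ee_rot: [-3.141, -0.001, 1.7]
wrist_force: [0.4, -0.1, 0.8]
width: 0.0943
```

```bash
python3 - <<'E'
from h import *
print(inc([.51,-.09,.38],down(97.4)),tool()[0])
E
```

```text
(array([ 1.734,  1.782, -0.007]), array([-0., -0., -0.])) [ 0.35561391 -0.28485802  0.37923881]
```

Call:
move_arm([
  [[1,0.4,0.4,0,0,0,0],[1,0.7,0.7,0,0,0,0],[1,1,1,0,0,0,0]],
])

```text
time: 1.23
tool_pos: [0.4323, -0.1873, 0.3794]
ee_rot: [-3.141, -0.0, 1.688]
wrist_force: [0.8, -0.4, -0.1]
width: 0.0939
```

Call:
move_arm([
  [[1,0.35,0.4,0,0,0,0],[1,0.6,0.65,0,0,0,0],[1,0.73,0.78,0,0,0,0],[1,0.73,0.78,0,0,0,0]],
])

```text
time: 1.57
tool_pos: [0.5026, -0.1029, 0.3789]
ee_rot: [3.142, -0.002, 1.696]
wrist_force: [-1.7, 0.6, 1.5]
width: 0.0943
```

```bash
cat > look.py <<'E'
import sys; from h import *
import pickle
n=sys.argv[1]; cam=sys.argv[2] if len(sys.argv)>2 else "wrist"
p=robot.camera_params(cam); o=robot.get_obs(); im,d=robot.snapshot(cam)
cv2.imwrite(f"pics/{n}.png",im[:,:,::-1]); pickle.dump((p,im[:,:,::-1].copy(),d,o),open(f"pics/{n}.pkl","wb"))
print(np.round(o["tool_pos"],4),np.abs(o["qvel"]).max())
E
python3 look.py w1; python3 -c "
from h import *
print(inc([.439,.215,.38],down(110.7)))"
```

```text
[ 0.5026 -0.1029  0.3789] 0.06985400917634851
(array([ 3.249, -0.227, -0.009]), array([-0.001, -0.   , -0.151]))
```

View pics/w1.png

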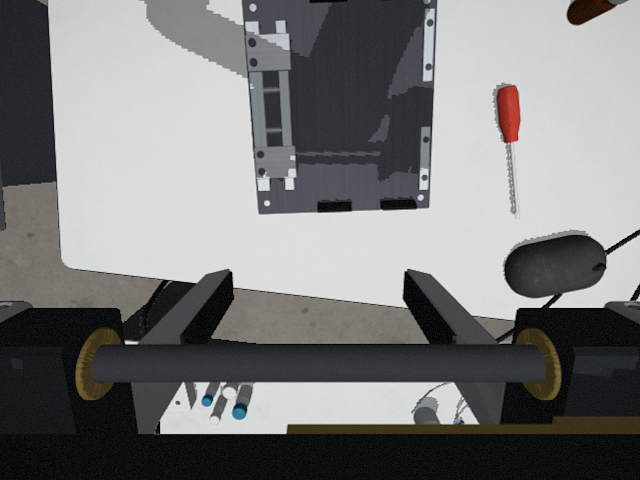

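This view shows the nest at columns 245–437, cut off at the top. The pusher is at about (270,105), the clips at (268,48) and (275,162), and the ridge strips at (428,45) and (424,158). I'll shift 60 mm along +x and view again.

Call:
move_arm([
  [[1,0.3,0,0,0,0,0],[1,0.6,0,0,0,0,0],[1,0.6,0,0,0,0,0],[1,0.6,0,0,0,0,0],[1,0.6,0,0,0,0,0]],
])

```text
time: 2.03
tool_pos: [0.4932, -0.0479, 0.3797]
ee_rot: [-3.141, 0.001, 1.689]
wrist_force: [0.3, -0.0, -0.2]
width: 0.0939
```

```bash
python3 look.py w2; python3 - <<'E'
from h import *
im=cv2.imread("pics/w2.png"); cv2.imwrite("pics/w2c.png",cv2.resize(im[20:300,220:460],None,fx=2.1,fy=2.1,interpolation=cv2.INTER_CUBIC))
E
```

```text
[ 0.4932 -0.0479  0.3797] 0.012626010021865516
```

View pics/w2c.png

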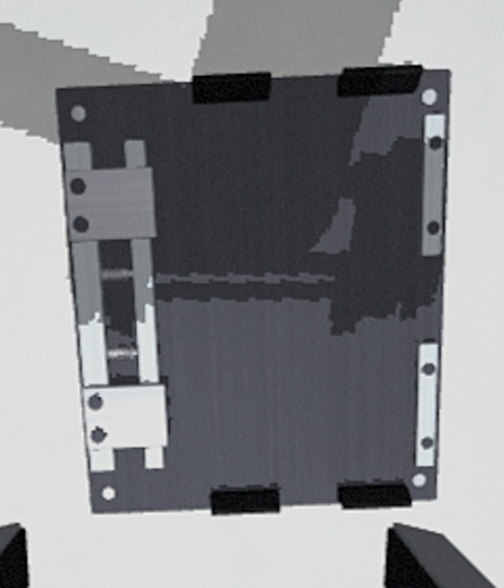

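```bash
python3 - <<'E'
from h import *
import pickle
p,im,d,o=pickle.load(open("pics/w2.pkl","rb"))
C=cloud(p,d); g=cv2.cvtColor(im,cv2.COLOR_BGR2GRAY).astype(float)
U=lambda x,y:(220+x/2.1,20+y/2.1)
for n,q in dict(plate=(250,200),plate2=(250,400),clipT=(110,205),clipB=(125,420),ridT=(434,200),ridB=(428,400),guide=(235,85),guideB=(245,500),guide2=(375,495),push=(145,300),table=(480,300)).items():
    u,v=map(int,np.round(U(*q))); print(n,np.round(np.median(C[v-1:v+2,u-1:u+2].reshape(-1,3),0),4))
def vedge(a,b,sign,z,n=25,w=4):
    P=[]
    for t in np.linspace(0.08,.92,n):
        u,v=np.array(U(*a))*(1-t)+np.array(U(*b))*t; v=int(round(v)); us=np.arange(int(u)-w,int(u)+w+1)
        gr=sign*(g[v,us+1]-g[v,us-1]); gr=np.clip(gr,0,None)
        if gr.max()<15: continue
        P.append(((us*gr**2).sum()/(gr**2).sum(),v))
    P=np.array(P); W=cast(p,P,z); return P,W
def line(W):
    vx,vy,x,y=cv2.fitLine(W[:,:2].astype(np.float32),cv2.DIST_HUBER,0,.01,.01).ravel()
    if vy<0: vx,vy=-vx,-vy
    r=(W[:,:2]-[x,y])@[vy,-vx]
    return np.degrees(np.arctan2(-vx,vy)),np.array([x,y]),r.std()
for nm,segs,s,z in (("ridge",[((425,115),(422,255)),((419,345),(416,465))],1,.014),("pusher",[((150,245),(157,380))],-1,.016),("clips",[((154,170),(156,238)),((165,388),(166,445))],-1,.020)):
    W=np.vstack([vedge(a,b,s,z)[1] for a,b in segs]); print(nm,len(W),line(W),np.round(W.min(0),4),np.round(W.max(0),4))
# corners/plate
for nm,q,z in (("hole_fl",(78,113),.008),("hole_bl",(430,97),.008),("hole_fr",(108,493),.008),("hole_br",(419,481),.008),("cl_T_top",(110,169),.02),("cl_T_bot",(112,240),.02),("cl_B_top",(122,386),.02),("cl_B_bot",(128,449),.02)):
    print(nm,np.round(cast(p,U(*q),z)[0],4))
E
```

```text
plate [0.5009 0.0618 0.0083]
plate2 [ 0.513  -0.0295  0.0082]
clipT [0.4386 0.0506 0.0202]
clipB [ 0.4549 -0.0446  0.0205]
ridT [0.5834 0.071  0.014 ]
ridB [ 0.5979 -0.0186  0.0144]
guide [0.488  0.1054 0.0222]
guideB [ 0.5167 -0.0772  0.0192]
guide2 [ 0.5794 -0.0676  0.0206]
push [0.458  0.0115 0.0157]
table [ 6.186e-01  3.030e-02 -1.000e-04]
ridge 50 (np.float32(9.28219), array([0.583405  , 0.03672775], dtype=float32), np.float64(0.00011151058284872007)) [ 0.573  -0.0469  0.014 ] [0.597  0.1006 0.014 ]
pusher 25 (np.float32(8.918401), array([0.4631885 , 0.00250324], dtype=float32), np.float64(0.00015247292243471502)) [ 0.4586 -0.0196  0.016 ] [0.4668 0.0314 0.016 ]
clips 50 (np.float32(9.203465), array([0.46591702, 0.00383499], dtype=float32), np.float64(8.955929415135765e-05)) [ 0.4559 -0.0526  0.02  ] [0.475  0.0649 0.02  ]
hole_fl [0.4198 0.0891 0.008 ]
hole_bl [0.5748 0.114  0.008 ]
hole_fr [ 0.4482 -0.0854  0.008 ]
hole_br [ 0.6031 -0.0607  0.008 ]
cl_T_top [0.4377 0.0659 0.02  ]
cl_T_bot [0.4412 0.0362 0.02  ]
cl_B_top [ 0.4515 -0.0288  0.02  ]
cl_B_bot [ 0.4571 -0.0587  0.02  ]
```

Nest: the heights agree with the text (plate 8, ridge 14, clip tops 20 mm). The ridge and pusher give the same origin, x′ = 0.5268 against 0.5266, with yaw about 9.2°. Now the tray.

Call:
move_arm([
  [[1,0.4,-0.03,0,0,0,-0.05],[1,0.8,-0.06,0,0,0,-0.1],[1,1,-0.08,0,0,0,-0.15]],
])

```text
time: 2.33
tool_pos: [0.4732, 0.0523, 0.3796]
ee_rot: [3.142, -0.001, 1.928]
wrist_force: [0.1, -0.8, -0.3]
width: 0.0943
```

```bash
python3 -c "
from h import *
print(inc([.439,.215,.38],down(110.7)))"
```

```text
(array([ 1.644,  0.248, -0.002]), array([ 0.   , -0.001, -0.002]))
```

Call:
move_arm([
  [[1,0.4,0.06,0,0,0,0],[1,0.8,0.12,0,0,0,0],[1,1,0.12,0,0,0,0]],
])

```text
time: 2.58
tool_pos: [0.4499, 0.1511, 0.3797]
ee_rot: [3.141, -0.001, 1.926]
wrist_force: [-0.0, -0.3, 0.3]
width: 0.0941
```

Call:
move_arm([
  [[1,0.35,0.06,0,0,0,0],[1,0.6,0.12,0,0,0,0],[1,0.6,0.12,0,0,0,0],[1,0.6,0.12,0,0,0,0],[1,0.6,0.12,0,0,0,0]],
])

```text
time: 3.0
tool_pos: [0.4412, 0.2087, 0.3795]
ee_rot: [-3.141, 0.001, 1.924]
wrist_force: [0.4, 0.5, -0.1]
width: 0.0941
```

```bash
python3 look.py w3
```

```text
[0.4412 0.2087 0.3795] 0.013732451164996844
```

View pics/w3.png

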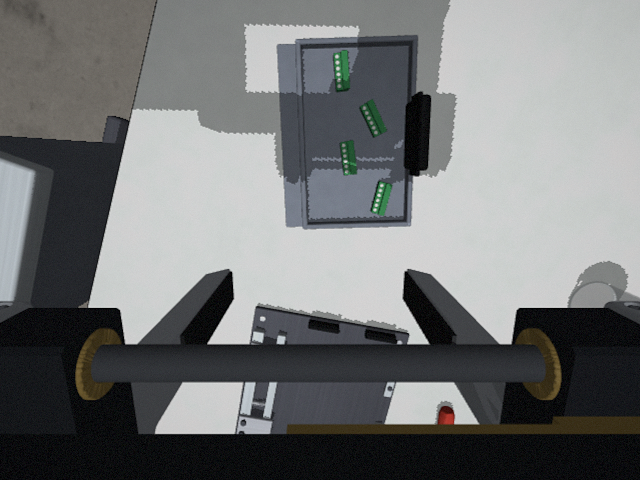

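The small tray spans (280–418, 37–228), with its handle on the right at about (418,134) and its lip on the left. The four green blocks are at (342,70), (372,118), (348,157) and (382,197).

```bash
python3 - <<'E'
from h import *
import pickle
p,im,d,o=pickle.load(open("pics/w3.pkl","rb"))
C=cloud(p,d)
R=(slice(20,240),slice(265,440))
cv2.imwrite("pics/w3c.png",cv2.resize(im[20:240,265:440],None,fx=2.7,fy=2.7,interpolation=cv2.INTER_CUBIC))
Z=C[...,2]; m=np.zeros(Z.shape,bool); m[R]=True
h=m&(Z>.06)&(Z<.075); print(h.sum(),np.median(Z[h]))
v,u=np.nonzero(h)
def rect(uv,z):
    W=cast(p,uv,z)[:,:2]; r=cv2.minAreaRect((W*1000).astype(np.float32)); return W,r
print("handle rect",rect(np.c_[u,v],np.median(Z[h]))[1])
# tray: non-table in depth z>0.002 ; walls
w=m&(Z>.014)&(Z<.024); v,u=np.nonzero(w); print("walls",w.sum(),np.median(Z[w]),rect(np.c_[u,v],.018)[1])
# lip: gray edge
g=cv2.cvtColor(im,cv2.COLOR_BGR2GRAY)
for q in ((288,140),(290,200),(350,110),(345,215),(298,130)): print(q,np.round(C[q[1],q[0]],4))
hsv=cv2.cvtColor(im,cv2.COLOR_BGR2HSV); gm=cv2.inRange(hsv,(45,80,30),(85,255,255))&(m*255).astype(np.uint8)
n,l,s,c=cv2.connectedComponentsWithStats(gm)
for i in range(1,n):
    if s[i,4]>40:
        vv,uu=np.nonzero(l==i); print("blk",s[i,4],np.round(c[i]),np.round(cast(p,c[i],.012)[0],3))
E
```

```text
982 0.06569596356116195
handle rect ((490.9165954589844, 320.2769470214844), (11.002035140991211, 58.5875358581543), 21.844379425048828)
walls 4655 0.01795725646508992 ((445.4964599609375, 302.1593017578125), (109.56855773925781, 173.34384155273438), 21.84193992614746)
(288, 140) [0.3842 0.2784 0.0036]
(290, 200) [0.4056 0.223  0.0047]
(350, 110) [0.4316 0.3255 0.0051]
(345, 215) [0.4645 0.228  0.0043]
(298, 130) [0.3913 0.2902 0.016 ]
blk 466 [342.  71.] [0.412 0.354 0.012]
blk 437 [373. 118.] [0.455 0.326 0.012]
blk 380 [349. 157.] [0.446 0.284 0.012]
blk 379 [382. 198.] [0.492 0.258 0.012]
```

View pics/w3c.png

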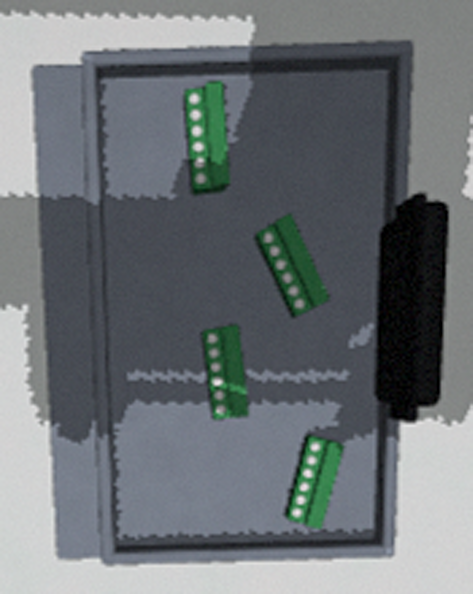

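Tray yaw is 21.8°. The handle is at (0.491, 0.320) with its top at 65.7 mm, so the grip point is at z = 46 mm, which matches the text. The walls top out at 18 mm. The blocks are spaced well along y, so I'll grasp.

```bash
python3 -c "
from h import *
print(inc([.4913,.3204,.30],down(111.8)))"
```

```text
(array([0.878, 0.857, 0.794]), array([-0.   ,  0.001, -0.018]))
```

Call:
move_arm([
  [[1,0.3,0.3,0.2,0,0,-0.018],[1,0.6,0.6,0.5,0,0,-0.018],[1,0.85,0.83,0.75,0,0,-0.018],[1,0.878,0.857,0.794,0,0,-0.018],[1,0.878,0.857,0.794,0,0,-0.018],[1,0.878,0.857,0.794,0,0,-0.018]],
])

```text
time: 3.55
tool_pos: [0.491, 0.3209, 0.2987]
ee_rot: [-3.138, 0.001, 1.953]
wrist_force: [-0.2, -0.0, 0.6]
width: 0.0945
```

```bash
python3 look.py w4; python3 -c "
from h import *
print(inc([.4913,.3204,.226],down(111.8)))"
```

```text
[0.491  0.3209 0.2987] 0.05316414291051001
(array([-0.002,  0.002,  0.744]), array([-0.   ,  0.001,  0.001]))
```

View pics/w4.png

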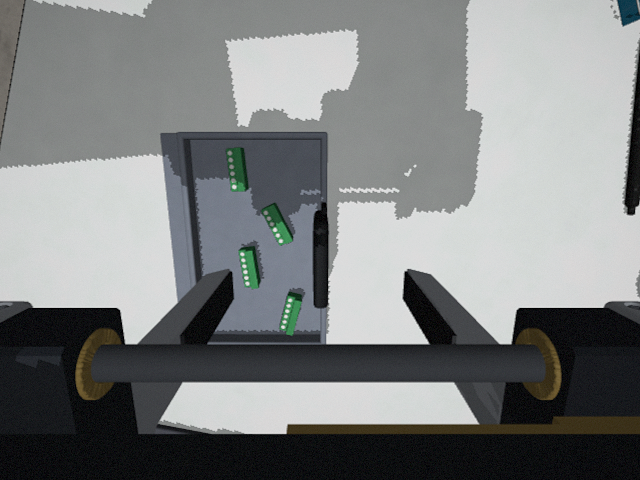

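The handle at (321,255) is midway between the fingers (columns 232 and 405), so it is aligned. Descending and gripping.

Call:
move_arm([
  [[1,0,0,0.25,0,0,0],[1,0,0,0.5,0,0,0],[1,0,0,0.65,0,0,0],[1,0,0,0.73,0,0,0],[0.4,0,0,0.73,0,0,0],[0.2,0,0,0.73,0,0,0],[0,0,0,0.73,0,0,0],[0,0,0,0.73,0,0,0]],
])

```text
time: 4.27
tool_pos: [0.4911, 0.322, 0.2295]
ee_rot: [3.138, -0.0, 1.954]
wrist_force: [0.4, -0.9, 0.3]
width: 0.0708
```

Call:
move_arm([
  [[0,0,0,0,0,0,0],[0,0,0,0,0,0,0],[0,0,0,0,0,0,0],[0,0,0,0,0,0,0]],
])

```text
time: 4.6
tool_pos: [0.4905, 0.3221, 0.2274]
ee_rot: [3.141, 0.0, 1.954]
wrist_force: [-0.4, -0.4, -0.4]
width: 0.0439
```

Call:
move_arm([
  [[0,0,0,0,0,0,0],[0,0,0,0,0,0,0],[0,0,0,0,0,0,0],[0,0,0,0,0,0,0],[0,0,0,0,0,0,0],[0,0,0,0,0,0,0],[0,0,0,0,0,0,0],[0,0,0,0,0,0,0]],
])

```text
time: 5.27
tool_pos: [0.4905, 0.322, 0.2272]
ee_rot: [3.141, 0.0, 1.954]
wrist_force: [-0.0, 0.4, -0.1]
width: 0.0097
```

Call:
move_arm([
  [[0,0,0,-0.05,0,0,0],[0,0,0,-0.15,0,0,0],[0,0,0,-0.3,0,0,0],[0,0,0,-0.5,0,0,0],[0,0,0,-0.7,0,0,0],[0,0,0,-0.85,0,0,0],[0,0,0,-0.95,0,0,0],[0,0,0,-1,0,0,0]],
])

```text
time: 5.93
tool_pos: [0.4906, 0.3221, 0.3296]
ee_rot: [3.139, -0.0, 1.954]
wrist_force: [0.8, -0.3, -3.5]
width: 0.0099
```

Call:
move_arm([
  [[0,0,0,-0.1,0,0,0],[0,0,0,-0.25,0,0,0],[0,0,0,-0.4,0,0,0],[0,0,0,-0.55,0,0,0],[0,0,0,-0.6,0,0,0],[0,0,0,-0.6,0,0,0]],
])

```text
time: 6.43
tool_pos: [0.4906, 0.3221, 0.3886]
ee_rot: [3.139, -0.0, 1.954]
wrist_force: [0.4, 0.2, -3.2]
width: 0.01
```

```bash
python3 look.py w5;python3 look.py s5 scene
```

```text
[0.4906 0.3221 0.3886] 0.04299161847630731
[0.4905 0.322  0.3872] 0.03321495314470021
```

View pics/w5.png

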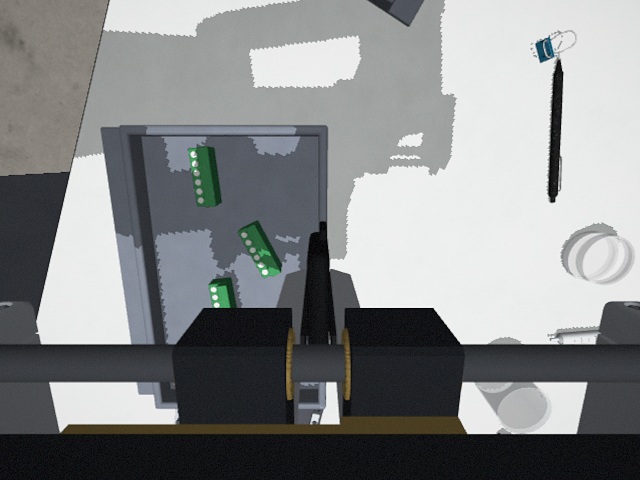

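View pics/s5.png

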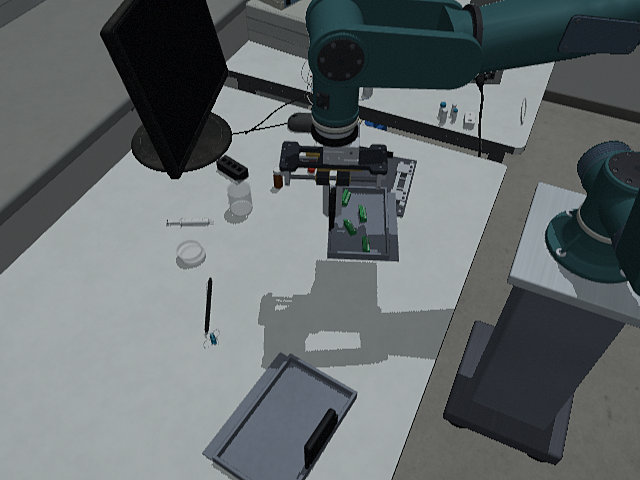

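The tray is held level and has lifted clear (3.3 N). Tipping to 20° about the handle.

Call:
move_arm([
  [[0,0,-0.063,0.001,-0.022,0,0],[0,0,-0.157,0.007,-0.056,0,0],[0,0,-0.251,0.018,-0.089,0,0],[0,0,-0.343,0.033,-0.122,0,0],[0,0,-0.435,0.053,-0.156,0,0],[0,0,-0.526,0.079,-0.189,0,0],[0,0,-0.586,0.098,-0.211,0,0],[0,0,-0.616,0.109,-0.222,0,0]],
])

```text
time: 7.2
tool_pos: [0.4319, 0.2984, 0.3739]
ee_rot: [2.797, 0.001, 1.954]
wrist_force: [0.6, 0.1, -2.8]
width: 0.0097
```

Call:
move_arm([
  [[0,0,-0.063,0.001,-0.022,0,0],[0,0,-0.157,0.007,-0.056,0,0],[0,0,-0.251,0.018,-0.089,0,0],[0,0,-0.343,0.033,-0.122,0,0],[0,0,-0.435,0.053,-0.156,0,0],[0,0,-0.435,0.053,-0.156,0,0],[0,0,-0.435,0.053,-0.156,0,0]],
])

```text
time: 7.78
tool_pos: [0.3964, 0.2841, 0.3548]
ee_rot: [2.553, 0.001, 1.954]
wrist_force: [0.4, -0.2, -2.9]
width: 0.0101
```

```bash
python3 look.py w6;python3 look.py s6 scene; python3 - <<'E'
import cv2
i=cv2.imread("pics/s6.png");cv2.imwrite("pics/s6c.png",cv2.resize(i[120:320,240:460],None,fx=3,fy=3,interpolation=cv2.INTER_CUBIC))
E
```

```text
[0.3964 0.2841 0.3548] 0.04947834557824247
[0.3971 0.2843 0.3558] 0.031966536639099305
```

View pics/w6.png

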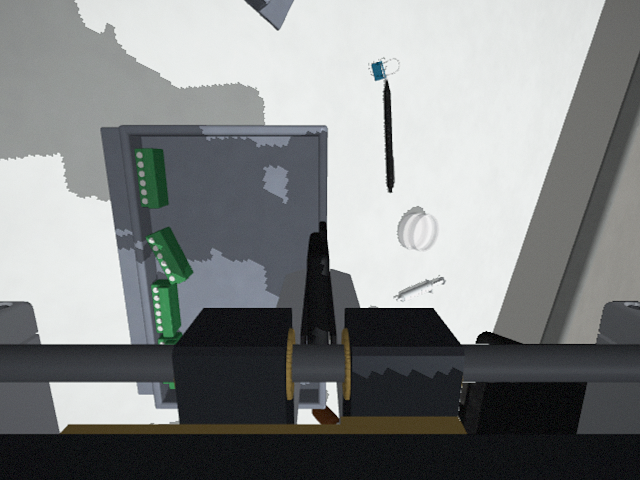

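View pics/s6c.png

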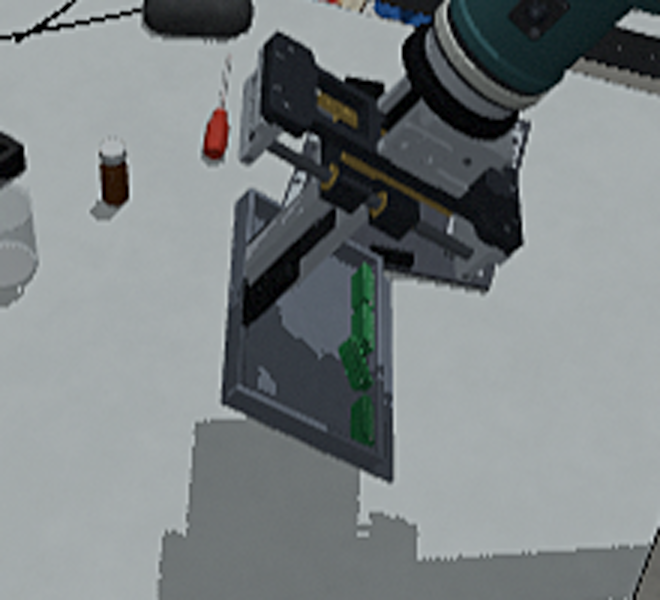

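All the blocks have slid to the fence. One, at (168,255) in the wrist view, still hangs askew. I'll tip to about 44° and shake along the fence.

Call:
move_arm([
  [[0,0,-0.094,0.003,-0.033,0,0],[0,0,-0.188,0.01,-0.067,0,0],[0,0,-0.282,0.022,-0.1,0,0],[0,0.15,-0.282,0.022,-0.1,0,0],[0,-0.15,-0.282,0.022,-0.1,0,0],[0,0.15,-0.282,0.022,-0.1,0,0],[0,-0.15,-0.282,0.022,-0.1,0,0],[0,0,-0.282,0.022,-0.1,0,0]],
])

```text
time: 8.55
tool_pos: [0.3787, 0.2734, 0.3393]
ee_rot: [2.392, 0.004, 1.95]
wrist_force: [0.6, -1.0, -3.3]
width: 0.0098
```

```bash
python3 look.py w7
```

```text
[0.3787 0.2734 0.3393] 0.8918170737888812
```

View pics/w7.png

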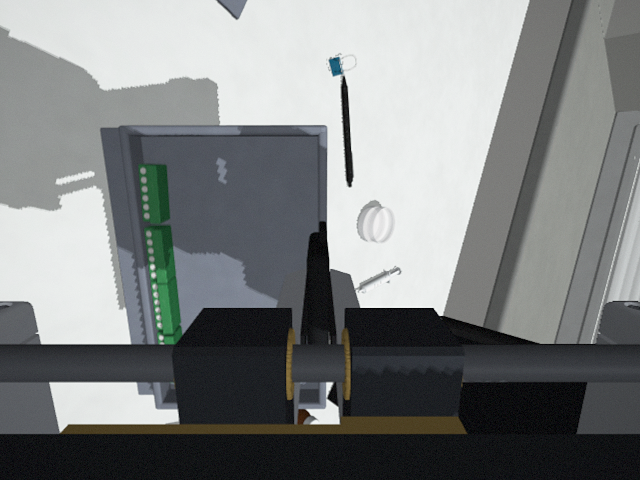

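The row now looks straight in the wrist view. I'll let it settle and check the fourth block from the scene camera.

Call:
move_arm([
  [[0,0,0,0,0,0,0],[0,0,0,0,0,0,0],[0,0,0,0,0,0,0]],
])

```text
time: 8.85
tool_pos: [0.3767, 0.2763, 0.339]
ee_rot: [2.391, 0.0, 1.954]
wrist_force: [0.1, 0.5, -3.2]
width: 0.01
```

```bash
python3 look.py w8;python3 look.py s8 scene; python3 - <<'E'
import cv2,numpy as np
i=cv2.imread("pics/s8.png")[120:320,240:460];j=cv2.imread("pics/w8.png")[100:400,90:290]
cv2.imwrite("pics/s8c.png",np.hstack([cv2.resize(i,(440,400),interpolation=cv2.INTER_CUBIC),cv2.resize(j,(266,400),interpolation=cv2.INTER_CUBIC)]))
E
```

```text
[0.3767 0.2763 0.339 ] 0.006354784817711873
[0.3767 0.2762 0.3389] 0.004756204617295893
```

View pics/s8c.png

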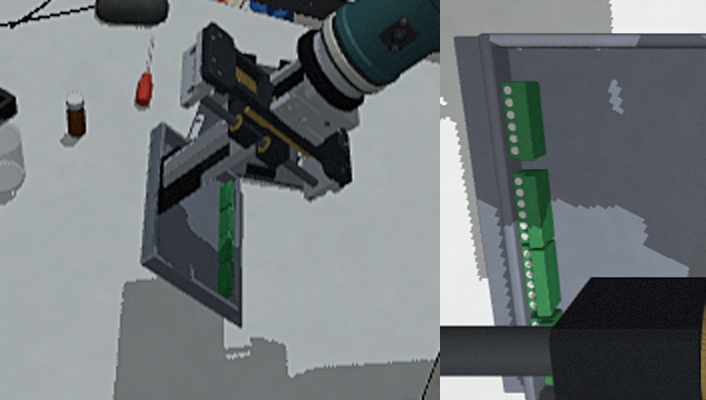

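```bash
cat > traymeas.py <<'E'
import sys,pickle; from h import *
def meas(name,verbose=True):
    p,im,d,o=pickle.load(open(f"pics/{name}.pkl","rb"))
    C=cloud(p,d); t=np.array(o["tool_pos"]); R=Rn.from_euler("xyz",o["ee_rot"]).as_matrix()
    T=(C-t)@R  # tool frame
    hsv=cv2.cvtColor(im,cv2.COLOR_BGR2HSV); green=cv2.dilate(cv2.inRange(hsv,(45,80,30),(85,255,255)),np.ones((5,5)))>0
    m=np.zeros(d.shape,bool); m[145:300,150:290]=True
    m&=(~green)&(abs(T[...,2]-.222)<.006)&(T[...,1]<-.015)&(T[...,1]>-.097)
    Q=T[m]; A=np.c_[Q[:,:2],np.ones(len(Q))]; k=np.linalg.lstsq(A,Q[:,2],rcond=None)[0]
    print("floor n",len(Q),"z0",k[2].round(4),"slope x,y deg",np.degrees(k[:2]).round(2),"rms",(A@k-Q[:,2]).std().round(5))
    gg=cv2.inRange(hsv,(45,80,30),(85,255,255)); n,l,s,c=cv2.connectedComponentsWithStats(gg)
    for i in range(1,n):
        if s[i,4]>60: 
            q=T[l==i]; print("green",s[i,4],c[i].round(),"x,y,z med",np.median(q,0).round(4),"y range",np.percentile(q[:,1],[3,97]).round(4))
    # lip front edge: pixels of tray (tool z ~.222) leftmost
    E=[]
    for v in range(140,300,4):
        u=np.nonzero((abs(T[v,:,2]-.222)<.004)&(T[v,:,1]>-.14)&(T[v,:,1]<-.105))[0]
        if len(u): E.append(T[v,u[0]])
    E=np.array(E); f=np.polyfit(E[:,0],E[:,1],1); print("lip edge y at x=0",f[1].round(4),"slope deg",np.degrees(f[0]).round(2), "z",np.median(E[:,2]).round(4),len(E))
    # side wall outer far edge
    q=T[(abs(T[...,2]-.208)<.003)&(T[...,1]>-.09)&(T[...,1]<-.02)&(T[...,0]>.05)]
    if len(q): print("side wall x",np.percentile(q[:,0],[2,50,98]).round(4), "(expect .082-.087)")
if __name__=="__main__":
    for n in sys.argv[1:]: print(n); meas(n)
E
python3 traymeas.py w5 w8
```

```text
w5
floor n 16250 z0 0.223 slope x,y deg [ 0.03 -0.06] rms 0.00064
green 1286 [206. 176.] x,y,z med [ 0.0593 -0.0592  0.2091] y range [-0.0688 -0.0562]
green 1096 [261. 249.] x,y,z med [ 0.0184 -0.0319  0.2091] y range [-0.0429 -0.0229]
green 598 [223. 293.] x,y,z med [-0.0089 -0.055   0.2121] y range [-0.0641 -0.0516]
lip edge y at x=0 -0.1221 slope deg 0.23 z 0.2232 40
side wall x [0.0518 0.082  0.0856] (expect .082-.087)
w8
floor n 18190 z0 0.2233 slope x,y deg [-0.01 -0.03] rms 0.00064
green 1423 [154. 189.] x,y,z med [ 0.0518 -0.0885  0.2104] y range [-0.099  -0.0871]
green 2630 [164. 284.] x,y,z med [-0.0026 -0.0886  0.2114] y range [-0.0989 -0.0871]
lip edge y at x=0 -0.1223 slope deg 0.13 z 0.2237 40
side wall x [0.0521 0.0828 0.0855] (expect .082-.087)
```

Measured in the tool frame, the tray is parallel within 0.2°. The lip edge is at y −122.2 mm, the underside at z 227.2 mm, and the x offset is about −1 mm. The row spans y −99 to −87, so it is against the fence. Now planning the docking.

```bash
cat >> h.py <<'E'
PHI=np.deg2rad(9.2)
EX=np.array([np.cos(PHI),np.sin(PHI),0]); EY=np.array([-np.sin(PHI),np.cos(PHI),0])
O=.5267*EX-.0679*EY
LT=np.array([-.001,-.1222,.2272])
M=np.array([[0,1,0],[1,0,0],[0,0,-1.]]).T
def wp(xl,yl,zl,th,dphi=0):
    R=Rn.from_euler("ZY",[PHI+np.deg2rad(dphi),-np.deg2rad(th)]).as_matrix()@M
    return O+xl*EX+yl*EY+np.array([0,0,zl])-R@LT, R
def lipnow():
    t,R,o=tool(); L=t+R@LT-O; Rt=R@M.T
    e=Rn.from_matrix(Rt).as_euler("ZYX",degrees=True)
    return "lip mm",np.round([L@EX*1e3,L@EY*1e3,L[2]*1e3],2),"yaw-phi,tilt,roll",np.round([e[0]-np.degrees(PHI),-e[1],e[2]],2),"F nest",np.round([o["wrist_force"]@EX,o["wrist_force"]@EY,o["wrist_force"][2]],2)
E
python3 - <<'E'
from h import *
print(O,lipnow())
for a in [(-.03,0,.08,30),(-.04,0,.03,12)]: P,R=wp(*a); print(a,P.round(3),inc(P,R))
E
```

```text
[0.5307806  0.01718287 0.        ] ('lip mm', array([-46.6 , 293.81,  89.43]), 'yaw-phi,tilt,roll', array([ 1.279e+01,  4.300e+01, -2.000e-02]), 'F nest', array([-0.15, -0.57, -4.15]))
(-0.03, 0, 0.08, 30) [0.493 0.012 0.338] (array([-2.886,  0.061,  0.073]), array([ 0.144, -0.085,  0.114]))
(-0.04, 0, 0.03, 12) [0.562 0.023 0.278] (array([-3.04 ,  0.15 ,  0.979]), array([ 0.343, -0.066,  0.128]))
```

Call:
move_arm([
  [[0,-0.06,0,0,0.007,-0.004,0.006],[0,-0.16,0.01,0.01,0.014,-0.01,0.012],[0,-0.3,0.02,0.02,0.02,-0.014,0.018],[0,-0.47,0.02,0.02,0.03,-0.02,0.025],[0,-0.64,0.02,0.02,0.037,-0.024,0.031],[0,-0.82,0.02,0.02,0.043,-0.026,0.035],[0,-1,0.02,0.02,0.048,-0.028,0.038]],
])

```text
time: 9.53
tool_pos: [0.417, 0.1829, 0.339]
ee_rot: [2.467, -0.005, 1.879]
wrist_force: [-0.3, -0.6, -3.2]
width: 0.0098
```

```bash
python3 - <<'E'
from h import *
print(lipnow())
for a in [(-.03,0,.08,30)]: P,R=wp(*a); print(inc(P,R))
E
```

```text
('lip mm', array([-39.9 , 188.95,  85.24]), 'yaw-phi,tilt,roll', array([ 8.24, 38.65,  0.37]), 'F nest', array([-0.42, -0.5 , -3.2 ]))
(array([-1.859,  0.162,  0.132]), array([ 0.096, -0.056,  0.076]))
```

Call:
move_arm([
  [[0,-0.17,0.01,0.01,0.007,-0.004,0.006],[0,-0.34,0.03,0.02,0.014,-0.01,0.012],[0,-0.51,0.04,0.03,0.022,-0.014,0.018],[0,-0.68,0.06,0.04,0.031,-0.02,0.025],[0,-0.85,0.08,0.06,0.04,-0.024,0.031],[0,-1,0.09,0.07,0.05,-0.028,0.038]],
])

```text
time: 10.03
tool_pos: [0.4584, 0.0907, 0.3387]
ee_rot: [2.546, -0.005, 1.804]
wrist_force: [0.4, -0.3, -2.0]
width: 0.01
```

```bash
python3 - <<'E'
from h import *
print(lipnow())
for a in [(-.03,0,.08,30)]: P,R=wp(*a); print(inc(P,R))
E
```

```text
('lip mm', array([-33.38,  86.23,  82.09]), 'yaw-phi,tilt,roll', array([ 3.98, 34.15,  0.32]), 'F nest', array([ 0.36, -0.35, -2.03]))
(array([-0.845,  0.128,  0.093]), array([ 0.046, -0.027,  0.038]))
```

Call:
move_arm([
  [[0,-0.17,0.02,0.01,0.009,-0.005,0.007],[0,-0.34,0.05,0.03,0.018,-0.01,0.014],[0,-0.5,0.07,0.05,0.026,-0.015,0.021],[0,-0.65,0.1,0.07,0.034,-0.02,0.028],[0,-0.76,0.12,0.08,0.041,-0.024,0.034],[0,-0.82,0.128,0.09,0.046,-0.027,0.038],[0,-0.845,0.128,0.093,0.046,-0.027,0.038],[0,-0.845,0.128,0.093,0.046,-0.027,0.038]],
])

```text
time: 10.7
tool_pos: [0.493, 0.0137, 0.3373]
ee_rot: [2.618, -0.002, 1.732]
wrist_force: [-0.6, 0.8, -2.6]
width: 0.0099
```

```bash
python3 look.py w9; python3 - <<'E'
from h import *
print(lipnow())
for a in [(-.03,0,.05,30),(-.04,0,.03,12)]: P,R=wp(*a); print(inc(P,R))
E
python3 traymeas.py w9
```

```text
[0.493  0.0137 0.3373] 0.021238359581776587
('lip mm', array([-30.23,   2.59,  79.44]), 'yaw-phi,tilt,roll', array([2.000e-02, 2.999e+01, 1.300e-01]), 'F nest', array([-0.47,  0.31, -2.62]))
(array([-0.021, -0.146,  0.256]), array([-0.   , -0.002,  0.   ]))
(array([-0.023,  0.31 ,  0.868]), array([ 0.2  , -0.002,  0.   ]))
w9
floor n 18190 z0 0.2232 slope x,y deg [-0.02 -0.04] rms 0.00064
green 1416 [154. 189.] x,y,z med [ 0.052  -0.0885  0.2104] y range [-0.099  -0.0872]
green 2622 [164. 284.] x,y,z med [-0.0026 -0.0887  0.2113] y range [-0.0991 -0.0872]
lip edge y at x=0 -0.1222 slope deg -0.13 z 0.2235 40
side wall x [0.0524 0.0829 0.0856] (expect .082-.087)
```

View pics/w9.png

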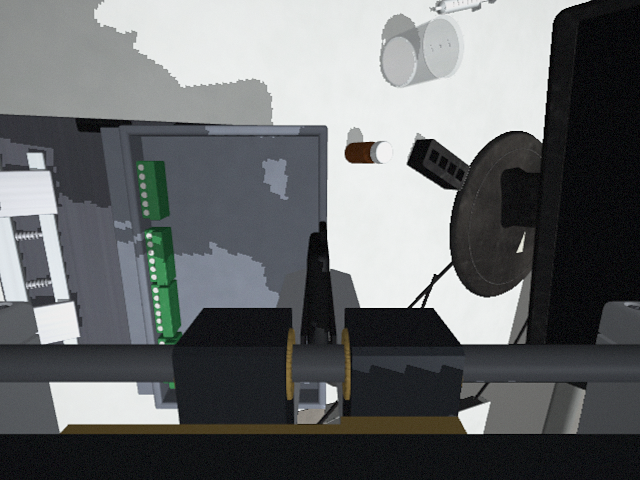

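The tray is over the nest with the row intact. The clips are visible at left, around (30,190) and (50,320). Next, tilt to 12° with the lip at (−40, 0, 30) mm in the nest frame.

Call:
move_arm([
  [[0,-0.003,0.02,0.06,0.014,0,0],[0,-0.006,0.06,0.18,0.042,0,0],[0,-0.01,0.11,0.32,0.073,0,0],[0,-0.013,0.165,0.47,0.107,0,0],[0,-0.016,0.22,0.62,0.142,0,0],[0,-0.02,0.265,0.745,0.171,-0.001,0],[0,-0.022,0.295,0.83,0.191,-0.002,0],[0,-0.023,0.31,0.868,0.2,-0.002,0]],
])

```text
time: 11.42
tool_pos: [0.5634, 0.0243, 0.2761]
ee_rot: [2.935, 0.001, 1.733]
wrist_force: [0.1, -0.3, -3.8]
width: 0.0098
```

Call:
move_arm([
  [[0,0,0,0,0,0,0],[0,0,0,0,0,0,0],[0,0,0,0,0,0,0]],
])

```text
time: 11.67
tool_pos: [0.5625, 0.0235, 0.2783]
ee_rot: [2.931, 0.002, 1.732]
wrist_force: [0.3, 0.1, -3.6]
width: 0.0098
```

```bash
python3 look.py w10; python3 look.py t10 top; python3 - <<'E'
from h import *
print(lipnow())
for a in [(-.04,0,.012,12)]: P,R=wp(*a); print(inc(P,R))
E
python3 traymeas.py w10
```

```text
[0.5625 0.0235 0.2783] 0.011294857128931194
[0.5624 0.0235 0.2785] 0.004649263103951245
('lip mm', array([-39.74,  -0.43,  30.79]), 'yaw-phi,tilt,roll', array([ 0.05, 12.1 , -0.1 ]), 'F nest', array([-0.67,  0.05, -3.38]))
(array([ 0.   , -0.038,  0.185]), array([0.001, 0.001, 0.   ]))
w10
floor n 18194 z0 0.2231 slope x,y deg [-0.01 -0.02] rms 0.00064
green 1415 [154. 189.] x,y,z med [ 0.052  -0.0885  0.21  ] y range [-0.0989 -0.0871]
green 2608 [164. 283.] x,y,z med [-0.0023 -0.0888  0.2112] y range [-0.099  -0.0872]
lip edge y at x=0 -0.1221 slope deg -0.02 z 0.2231 40
side wall x [0.0523 0.0826 0.0857] (expect .082-.087)
```

View pics/w10.png

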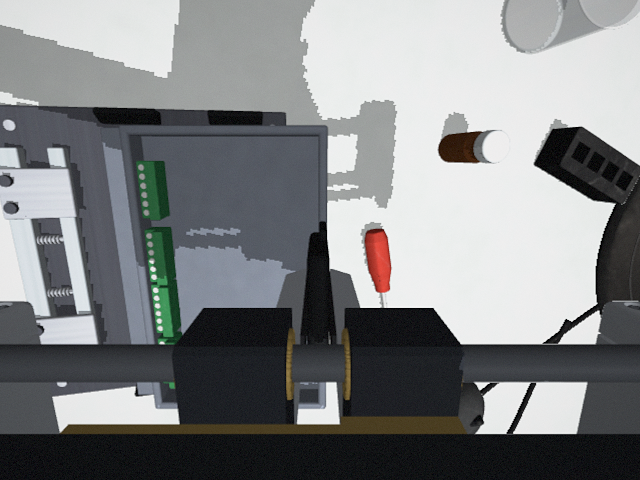

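```bash
python3 - <<'E'
from h import *
import pickle
p,im,d,o=pickle.load(open("pics/w10.pkl","rb"))
cv2.imwrite("pics/w10c.png",cv2.resize(im[90:350,0:200],None,fx=2.25,fy=2.25,interpolation=cv2.INTER_CUBIC))
for uv in [(72,168),(80,217),(97,317)]:
    W=cast(p,uv,.020)[0]-O; print(uv,np.round([W@EX*1e3,W@EY*1e3],1))
E
```

```text
(72, 168) [-63.8  63.6]
(80, 217) [-63.9  33.7]
(97, 317) [-63.7 -34.3]
```

View pics/w10c.png

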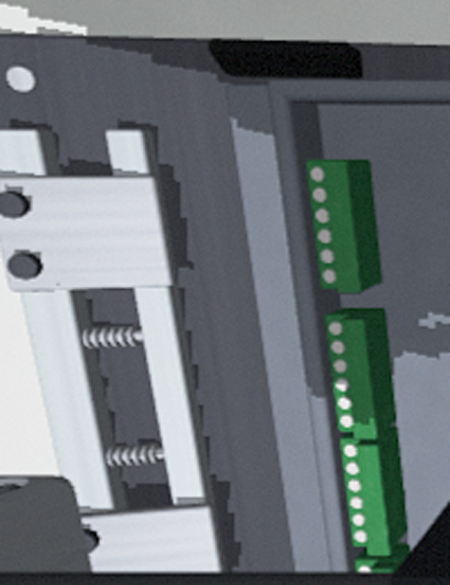

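Clip edges from this view: y centre within 0.3 mm, but x reads 2 mm off the earlier value. I'll find x by contact with the bar. Lowering, then feeling for the plate.

Call:
move_arm([
  [[0,0,-0.006,0.03,0,0,0],[0,0,-0.014,0.07,0,0,0],[0,0,-0.022,0.11,0,0,0],[0,0,-0.03,0.15,0,0,0],[0,0,-0.036,0.175,0,0,0],[0,0,-0.038,0.185,0,0,0],[0,0,-0.038,0.185,0,0,0],[0,0,-0.038,0.185,0,0,0]],
])

```text
time: 12.43
tool_pos: [0.5628, 0.0233, 0.2588]
ee_rot: [2.932, 0.001, 1.732]
wrist_force: [-0.3, -0.8, -3.2]
width: 0.0099
```

```bash
python3 - <<'E'
from h import *
print(lipnow())
for a in [(-.04,0,.012,12),(-.04,0,.010,12),(-.04,0,.008,12),(-.06,0,.0095,12)]: P,R=wp(*a); print(inc(P,R))
E
```

```text
('lip mm', array([-39.71,  -0.52,  11.13]), 'yaw-phi,tilt,roll', array([ 0.04, 12.  , -0.08]), 'F nest', array([-0.39, -0.77, -3.23]))
(array([ 0.001, -0.001, -0.009]), array([0.   , 0.001, 0.   ]))
(array([ 0.001, -0.005,  0.01 ]), array([0.   , 0.001, 0.   ]))
(array([ 0.001, -0.009,  0.03 ]), array([0.   , 0.001, 0.   ]))
(array([ 0.001, -0.202, -0.026]), array([0.   , 0.001, 0.   ]))
```

Call:
move_arm([
  [[0,0,-0.002,0.01,0,0,0],[0,0,-0.004,0.02,0,0,0],[0,0,-0.004,0.02,0,0,0],[0,0,-0.004,0.02,0,0,0]],
])

```text
time: 12.77
tool_pos: [0.5628, 0.0233, 0.2568]
ee_rot: [2.932, 0.001, 1.732]
wrist_force: [-0.2, -0.1, -3.5]
width: 0.0102
```

Call:
move_arm([
  [[0,0,-0.002,0.01,0,0,0],[0,0,-0.002,0.01,0,0,0],[0,0,-0.002,0.01,0,0,0]],
])

```text
time: 13.02
tool_pos: [0.5628, 0.0233, 0.2559]
ee_rot: [2.932, 0.001, 1.732]
wrist_force: [-0.7, -0.3, -3.8]
width: 0.0096
```

```bash
python3 - <<'E'
from h import *
print(lipnow())
E
```

```text
('lip mm', array([-39.61,  -0.5 ,   8.23]), 'yaw-phi,tilt,roll', array([ 0.04, 12.02, -0.08]), 'F nest', array([-0.77, -0.16, -3.81]))
```

No contact yet. One millimetre more at a time.

Call:
move_arm([
  [[0,0,-0.002,0.01,0,0,0],[0,0,-0.002,0.01,0,0,0],[0,0,-0.002,0.01,0,0,0]],
])

```text
time: 13.27
tool_pos: [0.5629, 0.0233, 0.2555]
ee_rot: [2.931, 0.002, 1.732]
wrist_force: [0.0, -0.8, 1.4]
width: 0.01
```

Call:
move_arm([
  [[0,0,-0.001,0.006,0,0,0],[0,0,-0.001,0.006,0,0,0],[0,0,-0.001,0.006,0,0,0]],
])

```text
time: 13.52
tool_pos: [0.563, 0.0233, 0.2551]
ee_rot: [2.931, 0.002, 1.732]
wrist_force: [-0.7, 0.4, 4.2]
width: 0.0097
```

```bash
python3 look.py w11; python3 traymeas.py w11; python3 - <<'E'
from h import *
print(lipnow())
E
```

```text
[0.563  0.0233 0.2551] 0.0030645071525926644
w11
floor n 18304 z0 0.223 slope x,y deg [-0.07  0.29] rms 0.00065
green 1420 [153. 189.] x,y,z med [ 0.0521 -0.0886  0.2094] y range [-0.0992 -0.0873]
green 2635 [164. 284.] x,y,z med [-0.0024 -0.089   0.2105] y range [-0.0993 -0.0873]
lip edge y at x=0 -0.1396 slope deg -0.01 z 0.2223 40
side wall x [0.0522 0.083  0.0857] (expect .082-.087)
('lip mm', array([-39.11,  -0.59,   7.37]), 'yaw-phi,tilt,roll', array([ 0.05, 12.08, -0.1 ]), 'F nest', array([-1.24, -0.2 ,  4.68]))
```

Plate contact is at lip z ≈ 8.0 mm, as expected. I'll ease up 1 mm and slide in under the clips.

Call:
move_arm([
  [[0,0,0.002,-0.01,0,0,0],[0,0,-0.03,-0.017,0,0,0],[0,0,-0.06,-0.023,0,0,0],[0,0,-0.1,-0.032,0,0,0],[0,0,-0.14,-0.04,0,0,0],[0,0,-0.17,-0.047,0,0,0],[0,0,-0.194,-0.052,0,0,0],[0,0,-0.194,-0.052,0,0,0]],
])

```text
time: 14.23
tool_pos: [0.5426, 0.02, 0.2555]
ee_rot: [2.932, 0.002, 1.732]
wrist_force: [2.2, 1.0, 3.6]
width: 0.01
```

```bash
python3 - <<'E'
from h import *
print(lipnow())
for a in [(-.066,0,.0085,12),(-.069,0,.0085,12)]: P,R=wp(*a); print(inc(P,R))
E
```

```text
('lip mm', array([-60.08,  -0.57,   7.82]), 'yaw-phi,tilt,roll', array([ 0.04, 12.02, -0.09]), 'F nest', array([2.28, 0.62, 3.61]))
(array([ 0.001, -0.056, -0.019]), array([0.   , 0.001, 0.   ]))
(array([ 0.001, -0.085, -0.025]), array([0.   , 0.001, 0.   ]))
```

Call:
move_arm([
  [[0,0,0.001,-0.008,0,0,0],[0,0,-0.03,-0.014,0,0,0],[0,0,-0.055,-0.02,0,0,0],[0,0,-0.07,-0.023,0,0,0],[0,0,-0.07,-0.023,0,0,0]],
])

```text
time: 14.65
tool_pos: [0.5354, 0.0189, 0.2556]
ee_rot: [2.933, 0.001, 1.732]
wrist_force: [2.3, -0.3, -0.3]
width: 0.0099
```

```bash
python3 look.py w12; python3 - <<'E'
from h import *
print(lipnow())
im=cv2.imread("pics/w12.png");cv2.imwrite("pics/w12c.png",cv2.resize(im[90:350,0:200],None,fx=2.25,fy=2.25,interpolation=cv2.INTER_CUBIC))
E
```

```text
[0.5354 0.0189 0.2556] 0.007167607340721759
('lip mm', array([-67.63,  -0.36,   8.01]), 'yaw-phi,tilt,roll', array([ 0.04, 11.95, -0.07]), 'F nest', array([ 1.65, -0.7 , -0.6 ]))
```

View pics/w12c.png

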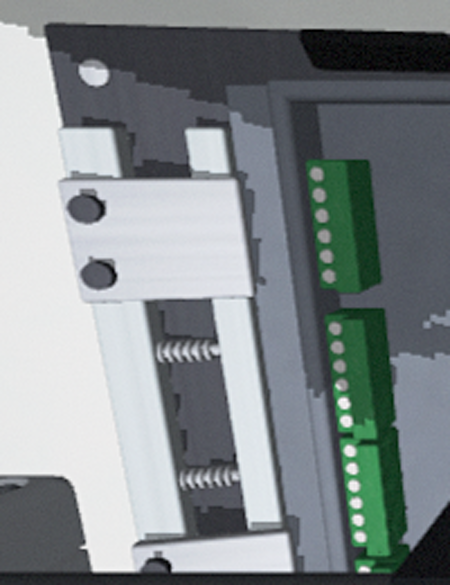

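The lip is entering under the clips and the bar is just ahead. Pushing on in small steps.

Call:
move_arm([
  [[0,0,-0.015,-0.003,0,0,0],[0,0,-0.029,-0.006,0,0,0],[0,0,-0.029,-0.006,0,0,0],[0,0,-0.029,-0.006,0,0,0]],
])

```text
time: 15.03
tool_pos: [0.5331, 0.0186, 0.256]
ee_rot: [2.931, 0.001, 1.732]
wrist_force: [4.6, 1.4, -1.2]
width: 0.0097
```

```bash
python3 -c "
from h import *
print(lipnow())"
```

```text
('lip mm', array([-69.4 ,  -0.33,   8.23]), 'yaw-phi,tilt,roll', array([ 0.04, 12.08, -0.07]), 'F nest', array([ 4.72,  0.69, -1.2 ]))
```

Call:
move_arm([
  [[0,0,-0.015,-0.003,0,0,0],[0,0,-0.029,-0.006,0,0,0],[0,0,-0.029,-0.006,0,0,0],[0,0,-0.029,-0.006,0,0,0]],
])

```text
time: 15.37
tool_pos: [0.5305, 0.0181, 0.2561]
ee_rot: [2.93, 0.001, 1.732]
wrist_force: [5.1, 1.6, -2.1]
width: 0.0097
```

```bash
python3 -c "
from h import *
print(lipnow())"
```

```text
('lip mm', array([-71.82,  -0.35,   8.31]), 'yaw-phi,tilt,roll', array([ 0.03, 12.15, -0.07]), 'F nest', array([ 5.33,  0.74, -2.13]))
```

Call:
move_arm([
  [[0,0,-0.015,-0.003,0,0,0],[0,0,-0.03,-0.006,0,0,0],[0,0,-0.045,-0.009,0,0,0],[0,0,-0.05,-0.01,0,0,0],[0,0,-0.05,-0.01,0,0,0],[0,0,-0.05,-0.01,0,0,0]],
])

```text
time: 15.87
tool_pos: [0.5262, 0.0174, 0.2566]
ee_rot: [2.926, 0.001, 1.732]
wrist_force: [8.4, 2.2, -2.8]
width: 0.0099
```

```bash
python3 look.py w13; python3 traymeas.py w13; python3 - <<'E'
from h import *
print(lipnow())
im=cv2.imread("pics/w13.png");cv2.imwrite("pics/w13c.png",cv2.resize(im[90:350,0:200],None,fx=2.25,fy=2.25,interpolation=cv2.INTER_CUBIC))
for th in (12,9,6,3,0): P,R=wp(-.0765,-.0003,.0083,th); print(th,inc(P,R))
E
```

```text
[0.5262 0.0174 0.2566] 0.0019354643595918073
w13
floor n 18115 z0 0.223 slope x,y deg [-0.04 -0.26] rms 0.00064
green 1407 [154. 189.] x,y,z med [ 0.052  -0.0884  0.2104] y range [-0.099  -0.0869]
green 2594 [165. 284.] x,y,z med [-0.0025 -0.0887  0.2115] y range [-0.099 -0.087]
lip edge y at x=0 -0.1355 slope deg 8.18 z 0.2187 40
side wall x [0.0524 0.083  0.0857] (expect .082-.087)
('lip mm', array([-75.3 ,  -0.34,   8.55]), 'yaw-phi,tilt,roll', array([ 0.03, 12.35, -0.08]), 'F nest', array([ 7.29,  0.93, -3.33]))
12 (array([-0.003,  0.001,  0.007]), array([0.004, 0.001, 0.   ]))
9 (array([-0.003,  0.118,  0.075]), array([0.037, 0.001, 0.   ]))
6 (array([-0.003,  0.231,  0.149]), array([0.071, 0.001, 0.   ]))
3 (array([-0.003,  0.341,  0.229]), array([0.104, 0.001, 0.   ]))
0 (array([-0.003,  0.445,  0.314]), array([0.137, 0.001, 0.   ]))
```

View pics/w13c.png

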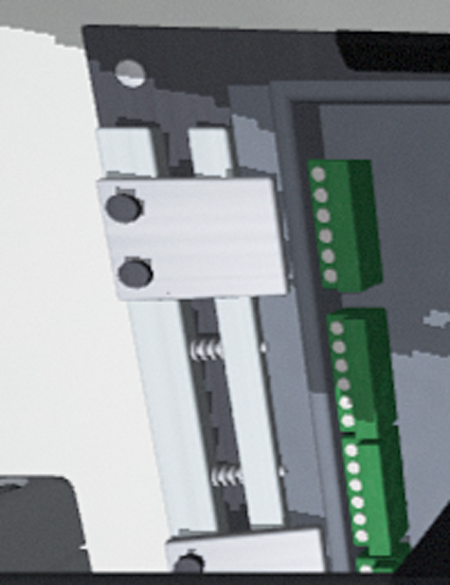

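The lip is under both clips and the springs are compressed about 6.5–7 mm, which fits the 7.3–8.7 N reading. I'll rotate the back down about the lip edge.

Call:
move_arm([
  [[0,0,0.03,0.022,0.012,0,0],[0,0,0.06,0.04,0.02,0,0],[0,0,0.118,0.075,0.037,0,0],[0,0,0.175,0.11,0.054,0,0],[0,0,0.231,0.149,0.071,0,0],[0,0,0.286,0.187,0.087,0,0],[0,0,0.341,0.229,0.104,0,0],[0,0,0.341,0.229,0.104,0,0]],
])

```text
time: 16.58
tool_pos: [0.5647, 0.0237, 0.2412]
ee_rot: [3.091, 0.001, 1.732]
wrist_force: [7.7, 2.2, -0.4]
width: 0.0097
```

```bash
python3 look.py w14; python3 traymeas.py w14; python3 - <<'E'
from h import *
print(lipnow())
for th in (2,1,0): P,R=wp(-.0765,-.0003,.0083,th); print(th,inc(P,R))
E
```

```text
[0.5647 0.0237 0.2412] 0.026117441005727594
w14
floor n 18176 z0 0.223 slope x,y deg [-0.05 -0.08] rms 0.00064
green 1421 [154. 189.] x,y,z med [ 0.0521 -0.0884  0.2102] y range [-0.0991 -0.087 ]
green 2639 [165. 283.] x,y,z med [-0.0023 -0.0887  0.2112] y range [-0.0991 -0.0871]
lip edge y at x=0 -0.1362 slope deg 8.66 z 0.2189 40
side wall x [0.0523 0.083  0.0857] (expect .082-.087)
('lip mm', array([-75.99,  -0.36,   8.16]), 'yaw-phi,tilt,roll', array([ 0.04,  2.96, -0.07]), 'F nest', array([ 7.31,  0.76, -0.8 ]))
2 (array([-0.003,  0.033,  0.019]), array([0.011, 0.001, 0.   ]))
1 (array([-0.003,  0.072,  0.041]), array([0.022, 0.001, 0.   ]))
0 (array([-0.003,  0.111,  0.064]), array([0.033, 0.001, 0.   ]))
```

View pics/w14.png

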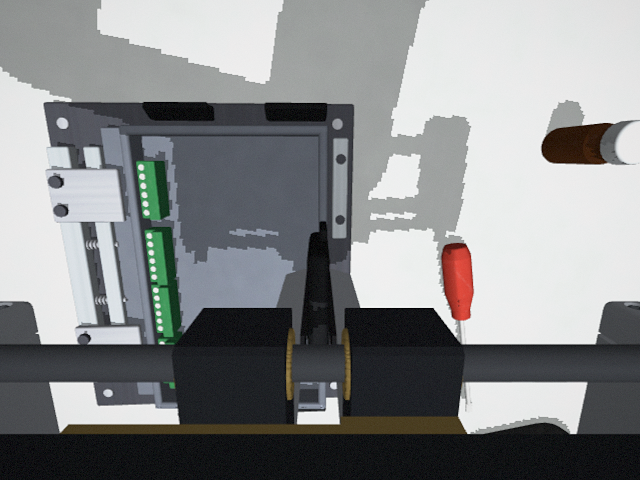

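The rear edge is just inside the ridge strip at (340,190). Finishing the lowering.

Call:
move_arm([
  [[0,0,0.015,0.01,0.006,0,0],[0,0,0.033,0.02,0.011,0,0],[0,0,0.053,0.031,0.017,0,0],[0,0,0.072,0.042,0.022,0,0],[0,0,0.092,0.054,0.028,0,0],[0,0,0.111,0.066,0.033,0,0],[0,0,0.111,0.066,0.033,0,0],[0,0,0.111,0.066,0.033,0,0]],
])

```text
time: 17.3
tool_pos: [0.5757, 0.0255, 0.2356]
ee_rot: [3.14, 0.001, 1.732]
wrist_force: [8.7, 2.4, -2.3]
width: 0.0097
```

```bash
python3 look.py w15; python3 traymeas.py w15; python3 - <<'E'
from h import *
print(lipnow(),tool()[2]["wrist_torque"].round(2))
E
```

```text
[0.5757 0.0255 0.2356] 0.004105696935875262
w15
floor n 18169 z0 0.223 slope x,y deg [-0.05 -0.11] rms 0.00064
green 1406 [154. 189.] x,y,z med [ 0.0521 -0.0884  0.2102] y range [-0.099  -0.0871]
green 2633 [165. 283.] x,y,z med [-0.0022 -0.0887  0.2112] y range [-0.0991 -0.087 ]
lip edge y at x=0 -0.137 slope deg 11.21 z 0.219 40
side wall x [0.0525 0.0831 0.0956] (expect .082-.087)
('lip mm', array([-76.09,  -0.35,   8.17]), 'yaw-phi,tilt,roll', array([ 0.03,  0.13, -0.08]), 'F nest', array([ 8.92,  1.43, -1.56])) [ 0.6  -2.04 -0.03]
```

Nearly flat. I'll press down lightly, then ease back (+x) so the bar seats the tray against the ridge without a jolt.

Call:
move_arm([
  [[0,0,0,0.004,0,0,0],[0,0,0,0.006,0,0,0],[0,0,0.006,0.006,0,0,0],[0,0,0.012,0.006,0,0,0],[0,0,0.018,0.006,0,0,0],[0,0,0.022,0.006,0,0,0],[0,0,0.022,0.006,0,0,0]],
])

```text
time: 17.93
tool_pos: [0.5767, 0.0257, 0.2352]
ee_rot: [-3.14, 0.001, 1.732]
wrist_force: [4.9, 2.1, 4.2]
width: 0.01
```

```bash
python3 -c "
from h import *
print(lipnow())"
```

```text
('lip mm', array([-75.94,  -0.35,   8.21]), 'yaw-phi,tilt,roll', array([ 0.03, -0.12, -0.08]), 'F nest', array([5.14, 1.34, 4.24]))
```

Call:
move_arm([
  [[0,0,0.004,0,0,0,0],[0,0,0.008,0,0,0,0],[0,0,0.012,0,0,0,0],[0,0,0.012,0,0,0,0]],
])

```text
time: 18.27
tool_pos: [0.5774, 0.0257, 0.2352]
ee_rot: [-3.138, 0.001, 1.732]
wrist_force: [1.7, 2.9, 5.3]
width: 0.0097
```

```bash
python3 -c "
from h import *
print(lipnow())"
```

```text
('lip mm', array([-75.71,  -0.38,   8.47]), 'yaw-phi,tilt,roll', array([ 0.03, -0.22, -0.08]), 'F nest', array([2.14, 2.55, 5.32]))
```

Call:
move_arm([
  [[0,0,0,-0.004,0,0,0],[0,0,0,-0.008,0,0,0],[0,0,0,-0.008,0,0,0]],
])

```text
time: 18.52
tool_pos: [0.5774, 0.0257, 0.2352]
ee_rot: [-3.138, 0.001, 1.732]
wrist_force: [4.8, 3.7, 4.4]
width: 0.01
```

```bash
python3 look.py w16; python3 traymeas.py w16;python3 -c "
from h import *
print(lipnow(),tool()[0])
im=cv2.imread('pics/w16.png');cv2.imwrite('pics/w16c.png',cv2.resize(im[90:420,30:370],None,fx=1.75,fy=1.75,interpolation=cv2.INTER_CUBIC))"
```

```text
[0.5774 0.0257 0.2352] 0.002663082241270047
w16
floor n 18112 z0 0.223 slope x,y deg [-0.06 -0.16] rms 0.00064
green 1417 [154. 189.] x,y,z med [ 0.0521 -0.0884  0.2104] y range [-0.099 -0.087]
green 2627 [165. 284.] x,y,z med [-0.0025 -0.0886  0.2114] y range [-0.099 -0.087]
lip edge y at x=0 -0.1373 slope deg 11.43 z 0.2203 40
side wall x [0.0525 0.0831 0.0956] (expect .082-.087)
('lip mm', array([-75.69,  -0.38,   8.49]), 'yaw-phi,tilt,roll', array([ 0.03, -0.23, -0.08]), 'F nest', array([4.65, 2.07, 4.22])) [0.57743714 0.02572874 0.23519722]
```

View pics/w16c.png

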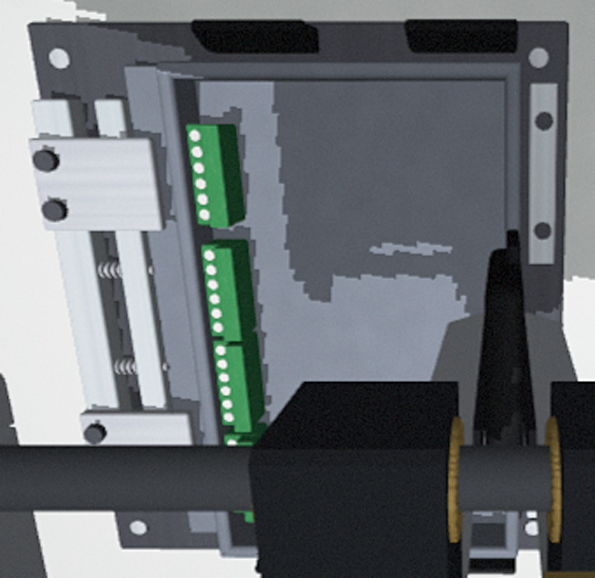

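The tool hardly moved although the force changed. I'll measure the gap between the tray's rear edge and the ridge in this image.

```bash
cat > gap.py <<'E'
import sys,pickle; from h import *
for n in sys.argv[1:]:
    p,im,d,o=pickle.load(open(f"pics/{n}.pkl","rb")); g=cv2.cvtColor(im,cv2.COLOR_BGR2GRAY).astype(float)
    C=cloud(p,d)-O; X=C@EX*1e3; Y=C@EY*1e3; Z=C[...,2]*1e3
    for y0 in (20,30,40,50,60,70):
        s=(abs(Y-y0)<4)&(X>20)&(X<75)
        w=s&(Z>23)&(Z<29); r=s&(Z>11.5)&(Z<17)
        if w.sum()<5 or r.sum()<5: print(y0,w.sum(),r.sum()); continue
        print(y0,"wall x",np.percentile(X[w],[5,95]).round(1),"z",np.median(Z[w]).round(1),"ridge x",np.percentile(X[r],[5,95]).round(1),"z",np.median(Z[r]).round(1))
    c=(abs(abs(Y)-48)<12)&(Z>18)&(Z<22)&(X<-55); print("clip max x",np.percentile(X[c],[97]).round(1), "bar", [np.percentile(X[(abs(Y)<25)&(Z>13)&(Z<18.5)&(X<-60)&(X>-82)],[3,97]).round(1)])
E
python3 gap.py w2 w16
```

```text
20 0 38
30 0 87
40 0 85
50 0 90
60 0 92
70 0 90
clip max x [-67.4] bar [array([-80.3, -69.5])]
20 0 440
30 wall x [44.5 51.4] z 25.1 ridge x [22.2 62.3] z 12.6
40 wall x [46.9 51.4] z 25.9 ridge x [21.9 62.1] z 12.6
50 wall x [46.9 51.3] z 26.1 ridge x [22.3 62. ] z 12.6
60 wall x [46.9 51.2] z 26.0 ridge x [21.9 62.3] z 12.6
70 wall x [46.9 51.2] z 26.0 ridge x [21.7 62.1] z 12.6
clip max x [-66.5] bar [array([-81.7, -66.9])]
```

The rear edge is about 3 mm short of the ridge and is held by friction under my downward force. I'll unload vertically, then ease +x further.

Call:
move_arm([
  [[0,0,0,-0.005,0,0,0],[0,0,0,-0.01,0,0,0],[0,0,0,-0.01,0,0,0]],
])

```text
time: 18.82
tool_pos: [0.5775, 0.0257, 0.2352]
ee_rot: [-3.137, 0.001, 1.732]
wrist_force: [5.2, 4.1, 0.7]
width: 0.0098
```

```bash
python3 -c "
from h import *
print(lipnow(),tool()[0])"
```

```text
('lip mm', array([-75.73,  -0.37,   8.54]), 'yaw-phi,tilt,roll', array([ 0.02, -0.25, -0.07]), 'F nest', array([5.76, 3.22, 0.73])) [0.57747054 0.02570855 0.23521018]
```

Call:
move_arm([
  [[0,0,0.005,0,0,0,0],[0,0,0.01,0,0,0,0],[0,0,0.01,0,0,0,0]],
])

```text
time: 19.07
tool_pos: [0.5782, 0.0258, 0.2352]
ee_rot: [-3.136, 0.001, 1.732]
wrist_force: [5.1, 2.8, 1.4]
width: 0.0093
```

```bash
python3 -c "
from h import *
print(lipnow(),tool()[0])"
```

```text
('lip mm', array([-75.39,  -0.44,   8.72]), 'yaw-phi,tilt,roll', array([ 0.02, -0.34, -0.07]), 'F nest', array([5.45, 1.99, 1.43])) [0.57817629 0.02576444 0.2351913 ]
```

Call:
move_arm([
  [[0,0,0,0,0.0015,0,0],[0,0,0,0,0.003,0,0],[0,0,0,0,0.0045,0,0],[0,0,0.005,0,0.0045,0,0],[0,0,0.01,0,0.0045,0,0],[0,0,0.01,0,0.0045,0,0]],
])

```text
time: 19.57
tool_pos: [0.5794, 0.026, 0.2352]
ee_rot: [-3.13, 0.001, 1.732]
wrist_force: [5.2, 2.7, 0.0]
width: 0.0097
```

```bash
python3 look.py w17; python3 traymeas.py w17 | head -2; python3 gap.py w17 | grep wall; python3 -c "
from h import *
print(lipnow(),tool()[0])"
```

```text
[0.5794 0.026  0.2352] 0.0021383718817919494
w17
floor n 18092 z0 0.223 slope x,y deg [-0.06 -0.35] rms 0.00064
30 wall x [43.7 48.2] z 25.9 ridge x [21.8 61.9] z 12.7
40 wall x [47.3 51.7] z 26.0 ridge x [21.7 62.3] z 12.7
50 wall x [47.3 51.7] z 25.9 ridge x [21.8 62.2] z 12.6
60 wall x [47.3 51.6] z 26.1 ridge x [21.8 62. ] z 12.6
70 wall x [47.3 52.1] z 25.8 ridge x [22.  61.9] z 12.7
('lip mm', array([-75.45,  -0.44,   9.47]), 'yaw-phi,tilt,roll', array([ 0.02, -0.67, -0.08]), 'F nest', array([ 6.05,  2.39, -0.53])) [0.57940816 0.02598386 0.23521472]
```

The rotation sign was the wrong way: +rx lowers the handle end. Reversing it, which also moves the tips +x.

Call:
move_arm([
  [[0,0,0,0,-0.0015,0,0],[0,0,0,0,-0.003,0,0],[0,0,0,0,-0.0045,0,0],[0,0,0,0,-0.006,0,0],[0,0,0,0,-0.0075,0,0],[0,0,0,0,-0.009,0,0],[0,0,0,0,-0.009,0,0]],
])

```text
time: 20.2
tool_pos: [0.579, 0.0258, 0.2352]
ee_rot: [3.141, 0.002, 1.732]
wrist_force: [5.2, 1.3, 0.6]
width: 0.01
```

```bash
python3 look.py w18; python3 traymeas.py w18 | head -4; python3 gap.py w18 | grep wall; python3 -c "
from h import *
print(lipnow(),tool()[0])"
```

```text
[0.579  0.0258 0.2352] 0.0024413158524985838
w18
floor n 18184 z0 0.223 slope x,y deg [-0.06 -0.01] rms 0.00065
green 1425 [154. 189.] x,y,z med [ 0.0521 -0.0885  0.2103] y range [-0.0993 -0.0872]
green 2649 [164. 283.] x,y,z med [-0.0024 -0.0888  0.2112] y range [-0.0992 -0.0871]
30 wall x [44.9 53.8] z 26.3 ridge x [22.2 62.3] z 12.6
40 wall x [49.3 53.8] z 26.0 ridge x [21.9 62.2] z 12.6
50 wall x [49.3 53.7] z 25.9 ridge x [21.9 62. ] z 12.5
60 wall x [49.3 53.6] z 25.9 ridge x [22.2 61.9] z 12.6
70 wall x [49.3 53.6] z 26.1 ridge x [21.9 62.3] z 12.6
('lip mm', array([-73.25,  -0.63,   7.99]), 'yaw-phi,tilt,roll', array([ 0.02,  0.  , -0.09]), 'F nest', array([5.79, 1.58, 1.43])) [0.57896213 0.02575837 0.23519468]
```

The tray is flat and about 0.7 mm from the ridge. Fx is 5.8 N, exactly the spring force at this travel. Easing on.

Call:
move_arm([
  [[0,0,0.003,0,0,0,0],[0,0,0.006,0,0,0,0],[0,0,0.009,0,0,0,0],[0,0,0.012,0,0,0,0],[0,0,0.015,0,0,0,0],[0,0,0.015,0,0,0,0]],
])

```text
time: 20.75
tool_pos: [0.58, 0.0259, 0.2352]
ee_rot: [-3.14, 0.002, 1.732]
wrist_force: [1.1, -0.5, 2.5]
width: 0.0098
```

```bash
python3 look.py w19; python3 traymeas.py w19 | head -4; python3 gap.py w19 | grep wall|tail -2; python3 -c "
from h import *
print(lipnow(),tool()[0])"
```

```text
[0.58   0.0259 0.2352] 0.005476827893701893
w19
floor n 18175 z0 0.223 slope x,y deg [-0.07 -0.08] rms 0.00064
green 1422 [154. 189.] x,y,z med [ 0.0521 -0.0885  0.2102] y range [-0.0991 -0.0871]
green 2640 [165. 284.] x,y,z med [-0.0029 -0.0888  0.2113] y range [-0.0991 -0.0871]
60 wall x [50.  54.3] z 25.9 ridge x [22.1 61.9] z 12.5
70 wall x [50.  54.3] z 25.9 ridge x [22.  61.9] z 12.6
('lip mm', array([-72.59,  -0.62,   8.17]), 'yaw-phi,tilt,roll', array([ 0.02, -0.09, -0.09]), 'F nest', array([ 0.21, -0.18,  1.67])) [0.57998402 0.02594112 0.23517473]
```

Fx has dropped to zero and the wall's inner face reads 50.0 mm, so the ridge carries the tray. Releasing.

Call:
move_arm([
  [[0.05,0,0,0,0,0,0],[0.15,0,0,0,0,0,0],[0.3,0,0,0,0,0,0],[0.4,0,0,0,0,0,0],[0.4,0,0,0,0,0,0],[0.4,0,0,0,0,0,0],[0.4,0,0,0,0,0,0],[0.4,0,0,0,0,0,0]],
])

```text
time: 21.47
tool_pos: [0.5806, 0.0261, 0.2356]
ee_rot: [3.141, 0.001, 1.732]
wrist_force: [-0.4, -0.1, 0.7]
width: 0.0373
```

Call:
move_arm([
  [[0.4,0,0,-0.05,0,0,0],[0.4,0,0,-0.15,0,0,0],[0.4,0,0,-0.3,0,0,0],[0.4,0,0,-0.5,0,0,0],[0.4,0,0,-0.7,0,0,0],[0.4,0,0,-0.9,0,0,0],[0.4,0,0,-1,0,0,0],[0.4,0,0,-1,0,0,0]],
])

```text
time: 22.13
tool_pos: [0.5811, 0.0263, 0.3401]
ee_rot: [3.133, 0.003, 1.732]
wrist_force: [0.0, -0.3, 0.3]
width: 0.0379
```

Call:
move_arm([
  [[0.6,-0.3,0,-0.2,0,0,0],[0.9,-0.6,0,-0.4,0,0,0],[1,-0.9,0,-0.6,0,0,0],[1,-0.9,0,-0.6,0,0,0],[1,-0.9,0,-0.6,0,0,0],[1,-0.9,0,-0.6,0,0,0]],
])

```text
time: 22.63
tool_pos: [0.5946, -0.0622, 0.3941]
ee_rot: [-3.141, -0.0, 1.732]
wrist_force: [-0.9, 0.5, 0.2]
width: 0.0741
```

```bash
python3 look.py w20; python3 look.py t20 top; python3 look.py s20 scene
```

```text
[ 0.5946 -0.0622  0.3941] 0.021348068263548237
[ 0.5945 -0.0617  0.3938] 0.0127081438036535
[ 0.5945 -0.0614  0.3938] 0.006061241885176246
```

View pics/w20.png

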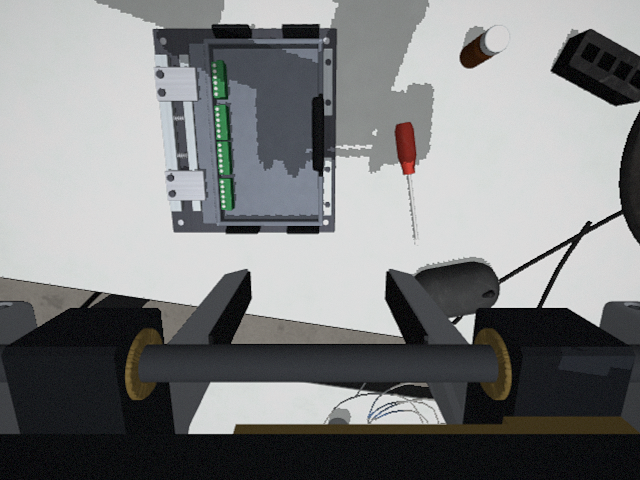

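View pics/s20.png

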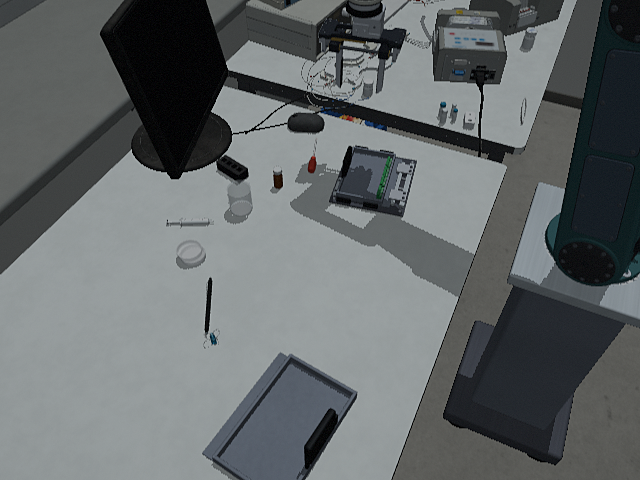

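The wrist view shows the tray in the nest at (265,130), with the row of four blocks along the fence at columns 213–234. The scene view shows the vial, beaker and screwdriver where they were. Final measurement next.

```bash
python3 - <<'E'
from h import *
import pickle
p,im,d,o=pickle.load(open("pics/w20.pkl","rb"))
C=cloud(p,d)-O; N=np.stack([C@EX,C@EY,C[...,2]],-1)*1e3
X,Y,Z=N[...,0],N[...,1],N[...,2]
b=(X>-80)&(X<80)&(abs(Y)<95)
hd=b&(Z>65)&(Z<80)&(X>30); q=N[hd]; r=cv2.minAreaRect(q[:,:2].astype(np.float32)); print("handle top z",np.median(q[:,2]),"rect",r)
hsv=cv2.cvtColor(im,cv2.COLOR_BGR2HSV); G=cv2.inRange(hsv,(45,80,30),(85,255,255)); gd=cv2.dilate(G,np.ones((5,5)))>0
f=b&~gd&(X>-30)&(X<40)&(abs(Y)<75)&(Z<18); q=N[f]; A=np.c_[q[:,:2],np.ones(len(q))]; k=np.linalg.lstsq(A,q[:,2],rcond=None)[0]; print("floor z(at0)",k[2],"slopes deg",np.degrees(k[:2]),len(q))
w=b&(Z>24)&(Z<28.5); q=N[w&~gd]; print("walls rect",cv2.minAreaRect(q[:,:2].astype(np.float32)))
n,l,s,c=cv2.connectedComponentsWithStats(cv2.erode(G,np.ones((2,2))))
for i in range(1,n):
    if s[i,4]>60:
        q=N[l==i]; q=q[q[:,2]>22]; print("block",c[i].round(),np.median(q,0).round(1),cv2.minAreaRect(q[:,:2].astype(np.float32)))
cv2.imwrite("pics/w20c.png",cv2.resize(im[15:245,140:350],None,fx=2.5,fy=2.5,interpolation=cv2.INTER_CUBIC))
# others, before/after in top view
a=cv2.imread("pics/top0.png").astype(int); t=cv2.imread("pics/t20.png").astype(int)
for nm,(u,v) in dict(beaker=(346,157),vial=(390,178),driver=(445,195)).items():
    print(nm,np.abs(a-t)[v-15:v+15,u-25:u+25].mean())
E
```

```text
handle top z 73.66134753534122 rect ((50.01974105834961, -0.7157669067382812), (58.75022888183594, 9.449337005615234), 89.84430694580078)
floor z(at0) 12.171337755927263 slopes deg [ 0.00934962 -0.0292088 ] 10835
walls rect ((-0.6073112487792969, -0.0858306884765625), (109.7031478881836, 189.95211791992188), 0.14952383935451508)
block [222.  80.] [-40.1  51.   26.9] ((-4.927032470703125, 14.186260223388672), (29.303632736206055, 126.0656509399414), 45.91495132446289)
block [224. 122.] [-40.1  13.3  26.9] ((1.1376953125, 5.322826385498047), (31.47197914123535, 105.67656707763672), 80.2398452758789)
block [226. 158.] [-40.1 -20.2  26.9] ((-43.20728302001953, -20.41208839416504), (30.74300765991211, 11.554248809814453), 89.97573852539062)
block [229. 194.] [-40.  -55.5  26.9] ((-42.85752487182617, -55.97373962402344), (31.348909378051758, 11.021905899047852), 89.82684326171875)
beaker 3.0833333333333335
vial 3.6213333333333333
driver 12.835333333333333
```

View pics/w20c.png

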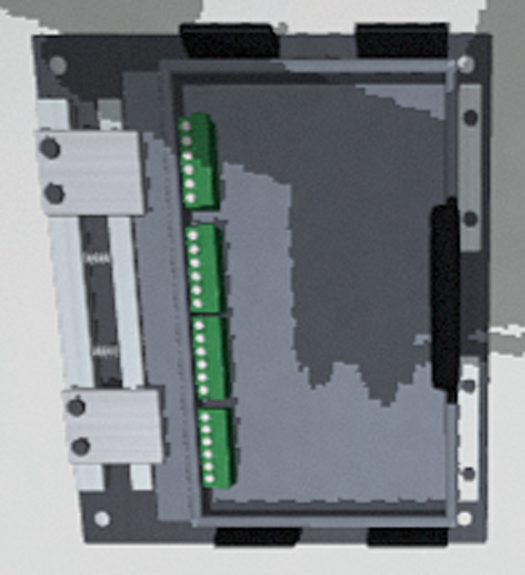

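The handle reads (50.0, −0.7, 53.7) mm and the tray is level. All the blocks are at the same x. I'll check whether the screwdriver's image difference is only a shadow.

```bash
python3 - <<'E'
from h import *
import pickle
for n in ("w1","w2","w20"):
    p,im,d,o=pickle.load(open(f"pics/{n}.pkl","rb")); h=cv2.cvtColor(im,cv2.COLOR_BGR2HSV)
    m=cv2.inRange(h,(0,150,60),(6,255,255))|cv2.inRange(h,(174,150,60),(180,255,255)); 
    k,l,s,c=cv2.connectedComponentsWithStats(m); i=1+np.argmax(s[1:,4]); print(n,s[i,4],cast(p,c[i],.01)[0].round(4))
E
```

```text
w1 1028 [0.67   0.0304 0.01  ]
w2 913 [0.6702 0.0303 0.01  ]
w20 810 [0.6702 0.0307 0.01  ]
```

The screwdriver hasn't moved: its readings agree within 0.5 mm. Handing in.

```bash
python3 -c "
from bench import robot
print(robot.close_job(), robot.get_obs()['time'])"
```

```text
the job is handed in; nothing more can be done
the job is handed in; nothing more can be done
```

The tray is docked in the nest with all four blocks in one row along the fence, and I handed the job in at about 23 s of the 58 s allowed. The hand-in gave no verdict.

I lifted the tray by its handle and tipped it to about 43°. One block hung askew, and a shake along the fence brought it into the row. I then slid the lip under both clips, pushed the bar in about 7 mm and lowered the back inside the ridge. I eased the tray back until the ridge carried the spring force, then let go.

**Last checks in the nest frame:**
- **Tray position:** the handle point is at x 50.0, y −0.7, z 53.7 mm. The tray is level to 0.03° and square to about 0.2°.
- **Blocks:** the tops of all four line up to 0.1 mm along the fence. Two measured cleanly at 93 mm in front of the handle and parallel to the fence. The fitted outlines of the other two were spoiled by stray pixels, so I judged those by their tops and the picture.
- **Other things:** the screwdriver is within 0.5 mm of its starting place. The beaker and vial look unchanged in the top view.

**What went wrong or disagreed:**
- One wrist view put the clips 2 mm further back than the first measurement, so I located the bar by touch instead.
- While easing the tray back, I made one small turn of under half a degree the wrong way. I saw it and reversed it, and the tray and row were not disturbed.

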